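Rack gas cartridges in spring clips under the magnifier lamp

ROBOT

A 6-joint arm with a two-finger parallel gripper is mounted at the origin on the work surface. World frame = base frame: x ahead of the robot, y to its left, z up, the work surface at z = 0. Lengths are in mm, angles in rad, forces in N, time in s.
With the tool pointing down it reaches from about 275 to 1000 mm from the base axis. Payload 8.4 kg.
Tool frame: the origin (TCP) lies between the finger pads; the fingertips stand 8 mm ahead of it and the grasp point (between the pads) lies 11 mm behind it (tcp_to_tips is the distance from the TCP to the fingertips, in mm); z points along the fingers, y is the line along which they close (so a half turn about z gives the same grasp; the last joint's range is limited). The gripper opens to 85 mm and grips with 20 to 120 N. Pads are 22 mm wide; open, the fingers measure 114 mm over their backs; the gripper's body (76 mm by 85 mm) begins 54 mm behind the grasp point. The pads swing forward as they close: fully open they stand 13 mm farther back than shut.
Start: joints at [1.322, 0.353, 1.633, -0, 1.155, -0.002], TCP at [152.687, 606.065, 239.281] pointing down, gripper open.
Joint ranges: [-2.63, 2.63], [-0.92, 2.1], [0.06, 2.66], [-1.3, 4.44], [0, 2.69], [-3.02, 3.02]. Speed limits (rad/s): [2.22, 2.22, 2.79, 3.14, 3.14, 3.14].

INTERFACE

Orientations are given as [roll, pitch, yaw] about the fixed x, y, z axes, in that order (R = Rz(yaw) Ry(pitch) Rx(roll)).
In Python, from rig import * gives the robot as it stands.
- The arm moves only by the tool step_arm, never from a script. Its argument "motion" is a list of rows, each an object with "claw": the finger opening in mm, from 0 to 85.4; "delta_pos": the shift along the tool's x, y, z in mm, a list of three; "turn": the turn about the tool's z in rad. In form: [{"claw": claw, "delta_pos": [dx, dy, dz], "turn": turn}, ...]. A call has 1 to 8 rows; each row shifts and turns the commanded pose from where the row before left it, along the tool's axes as they then stand; what a row does not reach is not made up. A row lasts 1/12 s, in which the tool goes at most 41.7 mm and 7.16 degrees, less where a joint would pass 70% of its speed; a pose out of reach is approached as far as the arm can. A call is refused whole if a number of a shift passes 41.7 or a number of a turn 0.125, either way. A call with a gripper value outside its range is refused whole. The fingers move at their own pace and stop on an object; "force" is the grip in N (left out, the last holds). Time passes only in rows, so rows that do not move let the fingers close. It gives the time, the measured TCP pose, the force, the opening and the grip force at its end, in the units of the state.
- sense(): the state, without advancing time (a new reading comes with each control period).
- grab_frame(name): name is "scene" or "side" or "wrist"; returns a dict with "img" (384x512x3 uint8, red, green, blue), "vertical_fov" (degrees; the focal length in pixels is half the picture's height over the tangent of half this angle, whatever the lens; pixels are square), "cx", "cy" (the principal point, pixels), "R" (3x3) and "t" (3): a world point X has camera coordinates R X + t. Camera axes: x right, y down, z forward; pixel columns grow to the right and rows downward; lengths in mm; the calibration is good to about 2 mm. A picture is of the moment at which its call begins. There is no depth.
- sign_off(): hands the job in; it is judged then, once.
The state is a dict: "clock": time; "qpos": joint angles; "qvel": joint speeds; "joint_efforts": joint torques, N m; "eef_pos": TCP position; "tcp_rot": TCP orientation; "contact_force": force on the tool from outside, world axes, zero at the start; "wrist_torque": the same for the moment, N m; "opening": opening from 0.0 (shut) to 1.0 (fully open); "grasp_force": force on a finger pad.
Only numpy, scipy, OpenCV 4.12 (cv2) and the standard library are available. Lean on these libraries where they do the work, as an engineer would, in place of code of your own. Each camera call takes 0.05 s, during which the arm holds its last target. There are 200 camera calls.

TASK

Swing the magnifier lamp's arm aside, off the clip board and round to its stop, and leave it there while you press every gas cartridge lying on the bench into the cradle made for its length and thickness, pushing only until it clicks home. Then swing the lamp back so that its ring hangs centred over the board, ready for inspection, and leave the other things on the bench where they are.

Things in the scene. Friction and masses are not known exactly. Their poses are not given: they have to be found in the camera images.
- mid_a (a point): Centre of the slim long gas cartridge (may be absent): a red steel cylinder 34 mm in diameter, 150 mm long over all, with a dark hexagonal nut 12 mm thick on each end (40 mm across flats), on which it lies, so its axis is 20 mm above the bench. The bare round part between the nuts is 126 mm long. Own x axis along the cylinder; both ends alike and it may lie on any flat. Mass about 200 g.
- mid_b (a point): Centre of the slim short gas cartridge (may be absent): a red steel cylinder 34 mm in diameter, 110 mm long over all, with a dark hexagonal nut 12 mm thick on each end (40 mm across flats), on which it lies, so its axis is 20 mm above the bench. The bare round part between the nuts is 86 mm long. Own x axis along the cylinder; both ends alike and it may lie on any flat. Mass about 200 g.
- mid_c (a point): Centre of the thick long gas cartridge (may be absent): a red steel cylinder 50 mm in diameter, 150 mm long over all, with a dark hexagonal nut 12 mm thick on each end (56 mm across flats), on which it lies, so its axis is 28 mm above the bench. The bare round part between the nuts is 126 mm long. Own x axis along the cylinder; both ends alike and it may lie on any flat. Mass about 330 g.
- mid_d (a point): Centre of the thick short gas cartridge (may be absent): a red steel cylinder 50 mm in diameter, 110 mm long over all, with a dark hexagonal nut 12 mm thick on each end (56 mm across flats), on which it lies, so its axis is 28 mm above the bench. The bare round part between the nuts is 86 mm long. Own x axis along the cylinder; both ends alike and it may lie on any flat. Mass about 330 g.
- seat_a (a point): Where the centre of the slim long cartridge (34 x 150 mm) is when home in its cradle: 45 mm above the board, 57 mm above the bench; x along the cradle, z up. Base strip 150 mm long (as its cartridge), 30 mm wide, 6 mm high; two clips 53 mm either side of the middle, with 96 mm free between them for fingers. Jaw lips 26 mm apart. On the lips, not yet snapped in, the cartridge is 26 mm too high.
- seat_b (a point): Where the centre of the slim short cartridge (34 x 110 mm) is when home in its cradle: 45 mm above the board, 57 mm above the bench; x along the cradle, z up. Base strip 110 mm long (as its cartridge), 30 mm wide, 6 mm high; two clips 33 mm either side of the middle, with 56 mm free between them for fingers. Jaw lips 26 mm apart. On the lips, not yet snapped in, the cartridge is 26 mm too high.
- seat_c (a point): Where the centre of the thick long cartridge (50 x 150 mm) is when home in its cradle: 45 mm above the board, 57 mm above the bench; x along the cradle, z up. Base strip 150 mm long (as its cartridge), 30 mm wide, 6 mm high; two clips 53 mm either side of the middle, with 96 mm free between them for fingers. Jaw lips 42 mm apart. On the lips, not yet snapped in, the cartridge is 30 mm too high.
- seat_d (a point): Where the centre of the thick short cartridge (50 x 110 mm) is when home in its cradle: 45 mm above the board, 57 mm above the bench; x along the cradle, z up. Base strip 110 mm long (as its cartridge), 30 mm wide, 6 mm high; two clips 33 mm either side of the middle, with 56 mm free between them for fingers. Jaw lips 42 mm apart. On the lips, not yet snapped in, the cartridge is 30 mm too high.
- board: The fixed board. How its clips work: each is 10 mm wide, a fixed rest between two polished spring jaws with round lips (tops about 75 mm above the bench). A cartridge goes in from straight above, its nuts outside the two clips, either way round; pushed down level with about 8 to 20 N it spreads each jaw by 4 mm, snaps past the lips and stops on the rests.
- board_mid (a point): Middle of the top of the fixed plywood clip board (210 x 400 mm, 12 mm thick) that carries the four cradles side by side, 90 mm apart, in any order, all parallel to its short side; the board's own x axis is along the cradles, pointing away from the robot towards the lamp's post; y along the row.
- lamp (a joint): Swing of the magnifier lamp's arm about its upright post, rad. 0: the arm points along the board's -x axis, from the post over the board. Growing values swing it clockwise seen from above, to the left as seen from the robot, off the board. Limits -0.5 and 1.7 (stop). It stays where left; about 1.5 N at the knob moves it.
- lamp_hinge (a point): Axis of the lamp's post at the height of its arm, 200 mm above the bench. The post (22 mm thick, on a round foot 70 mm across) stands at the far long side of the board, about 160 mm from the board's middle.
- lamp_knob (a point): Middle of the black upright knob on top of the lamp's arm, 20 mm in diameter and 50 mm high (from 204 to 254 mm above the bench), 85 mm from the post's axis. To be pinched from above or pushed.
- lamp_ring (a point): Centre of the lamp's white ring with its lens (104 mm across, 22 mm thick, underside 176 mm above the bench), 160 mm from the post's axis on the arm's end.
- wrench: Bystander, to be left where it is: steel wrench about 190 mm long; origin at its underside.
- driver: Bystander, to be left where it is: screwdriver about 200 mm long, black handle; origin at its underside.
- seal_big: Bystander, to be left where it is: black rubber seal ring 60 mm across, 7 mm high; origin at its underside.
- seal_small: Bystander, to be left where it is: black rubber seal ring 44 mm across, 7 mm high; origin at its underside.
- grease: Bystander, to be left where it is: white jar 64 mm across and 80 mm high; origin at its underside.
- gauge: Bystander, to be left where it is: round pressure gauge lying on its back, 68 mm across, 26 mm high, brass stem; origin at its underside.
- fitting: Bystander, to be left where it is: brass valve block, 34 mm square, 46 mm high over its spigot; origin at its underside.
Not all that is in view belongs to the job. What is shaped like the part that bears mid_d but blue is not meant.

How it is judged:
By the outcome, as a careful person would: the job done as asked, in the order asked, and still so for the second after the job is handed in, with the robot touching nothing.
Of cart_a, cart_b, cart_c, cart_d only 3 to 4 are there at a start; the rules pass over those that are not, and their reading is None.
At some moment in a run one of cart_a, cart_b, cart_c, cart_d may be knocked a few centimetres aside while the robot is not near it.
Once in a run the grip may slacken for a moment while it holds something.
It also fails if it takes over 208 s, if anything falls off the work surface, if the arm or the gripper's body presses on something with over 40 N, if the wrist force passes 120 N, or if a joint passes its speed limit or range.

## Working session

There is one attempt and no reset: what is moved stays moved. The work goes in short steps, Python scripts to look and compute and a tool call to move; the robot and the scene stay as the last step left them, time stands still between calls to the robot, and variables do not carry over. Pictures are saved under pics/ and viewed, at most 14 in all, crops included, and the job is handed in when it is done.

Besides the shell and the picture viewer there is one more tool, called after "Request:" by a JSON object that holds its "name" and its "arguments", one argument or row to a line. step_arm: Moves the arm, as the interface text tells. Its arguments: {"type":"object","properties":{"motion":{"type":"array","items":{"type":"object","properties":{"claw":{"type":"number"},"delta_pos":{"type":"array","items":{"type":"number"}},"turn":{"type":"number"}}}},"force":{"type":"number"}},"required":["motion"]}

```bash
ls; mkdir -p pics
cat > h.py <<'E'
from rig import *
import numpy as np, cv2
def snap(n,f):
    d=grab_frame(n); cv2.imwrite(f'pics/{f}.png',d['img'][:,:,::-1]); np.save(f'pics/{f}.npy',d,allow_pickle=True); return d
def load(f): return np.load(f'pics/{f}.npy',allow_pickle=True).item()
def ray(d,u,v):
    f=192/np.tan(np.radians(d['vertical_fov'])/2)
    r=np.array(d['R']).T@np.array([(u-d['cx'])/f,(v-d['cy'])/f,1]); return -np.array(d['R']).T@np.array(d['t']),r
def onz(d,u,v,z):
    c,r=ray(d,u,v); return c+r*(z-c[2])/r[2]
def proj(d,X):
    f=192/np.tan(np.radians(d['vertical_fov'])/2)
    p=np.array(d['R'])@np.array(X)+np.array(d['t']); return d['cx']+f*p[0]/p[2],d['cy']+f*p[1]/p[2]
E
python3 - <<'E'
from h import *
for n in ['scene','side','wrist']:
    d=snap(n,n+'0'); print(n,d['img'].shape,d['vertical_fov'],ray(d,256,192))
print(sense())
a=load('scene0')['img'];b=load('side0')['img']
E
```

```text
pics
scene (384, 512, 3) 43.65906779299109 (array([1137.56065402,  943.32055198, 1540.03110982]), array([-0.34995297, -0.53099118, -0.77190304]))
side (384, 512, 3) 53.3149162393819 (array([ 286.91953753, -892.61943975,  814.34545145]), array([ 0.20423507,  0.7780217 , -0.59420337]))
wrist (384, 512, 3) 69.26742919835483 (array([ 72.17121307, 626.63796347, 372.6540886 ]), array([ 0.32794209, -0.06893507, -0.94239309]))
{'clock': 0.15, 'qpos': array([ 1.32163166e+00,  3.53504473e-01,  1.63395271e+00, -4.91064508e-06,
        1.15519199e+00, -2.43066331e-03]), 'qvel': array([-0.00239913, -0.00153194, -0.00211572, -0.00021411,  0.00036528,
        0.00069829]), 'joint_efforts': array([ 4.70598570e-04, -6.05635071e+01, -3.42336273e+01, -4.54175449e-05,
        6.14874720e-03,  6.39482255e-05]), 'eef_pos': array([152.58315792, 605.73002605, 238.7290366 ]), 'tcp_rot': array([-3.14053612e+00,  1.92245450e-06,  2.89486064e+00]), 'contact_force': array([ 0.09253362, -0.04297729,  0.23544813]), 'wrist_torque': array([-0.01957947, -0.02538624, -0.01002349]), 'grasp_force': 0.0, 'opening': 0.9967182901797256}
```

View pics/scene0.png

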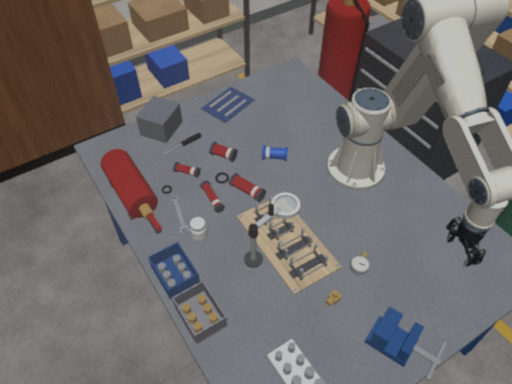

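View pics/side0.png

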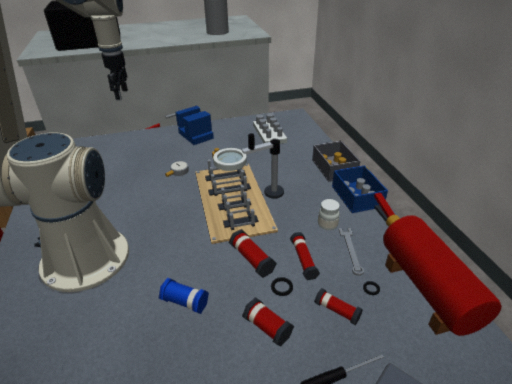

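The scene view shows four red cartridges at about (186,169), (211,195), (223,152) and (247,187), with the blue decoy at (275,153). The board is near (288,243), the lamp post at (254,258) and the ring at (286,205). The side view shows the same things: cartridges at (251,252), (304,255), (267,321) and (339,306), with the ring over the board at (230,158).

```bash
cat >> h.py <<'E'
def reds(d,amin=60,amax=20000):
    hsv=cv2.cvtColor(d['img'],cv2.COLOR_RGB2HSV)
    m=(((hsv[...,0]<8)|(hsv[...,0]>172))&(hsv[...,1]>120)&(hsv[...,2]>50)).astype(np.uint8)
    # white label joins
    m=cv2.morphologyEx(m,cv2.MORPH_CLOSE,np.ones((9,9)))
    out=[]
    for c in cv2.findContours(m,cv2.RETR_EXTERNAL,cv2.CHAIN_APPROX_NONE)[0]:
        if amin<cv2.contourArea(c)<amax: out.append(c)
    return out
def axis(d,c,z):
    (u,v),(w,h),a=cv2.minAreaRect(c); b=cv2.boxPoints(((u,v),(w,h),a))
    if np.linalg.norm(b[0]-b[1])<np.linalg.norm(b[1]-b[2]): e1,e2=(b[0]+b[1])/2,(b[2]+b[3])/2
    else: e1,e2=(b[1]+b[2])/2,(b[3]+b[0])/2
    P,Q=onz(d,*e1,z),onz(d,*e2,z); return (u,v),min(w,h),(P+Q)/2,np.linalg.norm(P-Q),np.arctan2(*(Q-P)[1::-1])%np.pi
E
python3 - <<'E'
from h import *
np.set_printoptions(precision=1,suppress=True)
for n in ['scene0','side0']:
    d=load(n)
    for c in reds(d):
        for z in (20,28): 
            r=axis(d,c,z); print(n,z,np.round(r[0]),round(r[1],1),r[2],round(r[3]),round(r[4],3))
    hsv=cv2.cvtColor(d['img'],cv2.COLOR_RGB2HSV)
    m=((hsv[...,0]>10)&(hsv[...,0]<25)&(hsv[...,1]>70)&(hsv[...,2]>140)).astype(np.uint8)
    m=cv2.morphologyEx(m,cv2.MORPH_CLOSE,np.ones((15,15)))
    for c in cv2.findContours(m,cv2.RETR_EXTERNAL,cv2.CHAIN_APPROX_NONE)[0]:
        if cv2.contourArea(c)>1500:
            p=cv2.approxPolyDP(cv2.convexHull(c),8,True)[:,0]; print('board',n,p.tolist()); print(np.array([onz(d,*q,12)[:2] for q in p]))
a=load('scene0')['img'][170:320,200:350];b=load('side0')['img'][120:270,170:320]
cv2.imwrite('pics/crop1.png',cv2.resize(np.hstack([a,b])[:,:,::-1],None,fx=2.6,fy=2.6,interpolation=cv2.INTER_CUBIC))
E
```

```text
scene0 20 [211. 194.] 7.2 [ 608.7 -196.9   20. ] 120 1.516
scene0 28 [211. 194.] 7.2 [ 611.5 -190.9   28. ] 119 1.516
scene0 20 [245. 186.] 10.4 [ 468.  -156.8   20. ] 126 1.918
scene0 28 [245. 186.] 10.4 [ 471.5 -151.    28. ] 125 1.918
scene0 20 [183. 168.] 6.3 [ 640.2 -384.9   20. ] 63 2.25
scene0 28 [183. 168.] 6.3 [ 642.8 -377.9   28. ] 62 2.25
scene0 20 [133. 191.] 30.7 [ 869.9 -399.8   20. ] 504 1.57
scene0 28 [133. 191.] 30.7 [ 871.3 -392.7   28. ] 501 1.57
scene0 20 [219. 150.] 9.8 [ 453.1 -395.2   20. ] 62 2.175
scene0 28 [219. 150.] 9.8 [ 456.7 -388.2   28. ] 61 2.175
scene0 20 [343.  47.] 42.7 [-555.3 -743.7   20. ] 973 0.805
scene0 28 [343.  47.] 42.7 [-546.4 -734.8   28. ] 967 0.805
board scene0 [[242, 17], [131, 52], [100, 27], [92, 0], [229, 0]]
[[ -222.2 -1281.2]
 [  475.8 -1311.7]
 [  525.9 -1642. ]
 [  454.4 -1960.5]
 [ -259.2 -1492.2]]
side0 20 [265. 319.] 21.2 [ 442.9 -354.9   20. ] 93 2.135
side0 28 [265. 319.] 21.2 [ 441.3 -360.3   28. ] 92 2.135
side0 20 [337. 305.] 13.5 [ 627.3 -366.2   20. ] 89 2.248
side0 28 [337. 305.] 13.5 [ 623.9 -371.5   28. ] 88 2.248
side0 20 [303. 251.] 11.3 [ 613.2 -165.4   20. ] 130 1.479
side0 28 [303. 251.] 11.3 [ 609.9 -172.7   28. ] 129 1.479
side0 20 [249. 249.] 17.1 [ 464.6 -112.3   20. ] 136 1.897
side0 28 [249. 249.] 17.1 [ 462.8 -120.1   28. ] 134 1.897
side0 20 [426. 264.] 55.4 [ 920.7 -263.    20. ] 508 1.635
side0 28 [426. 264.] 55.4 [ 914.3 -269.3   28. ] 503 1.635
board side0 [[248, 165], [276, 229], [211, 241], [196, 173]]
[[579.6 337.8]
 [571.2 -47.1]
 [366.4 -43.7]
 [376.1 339.9]]
```

View pics/crop1.png

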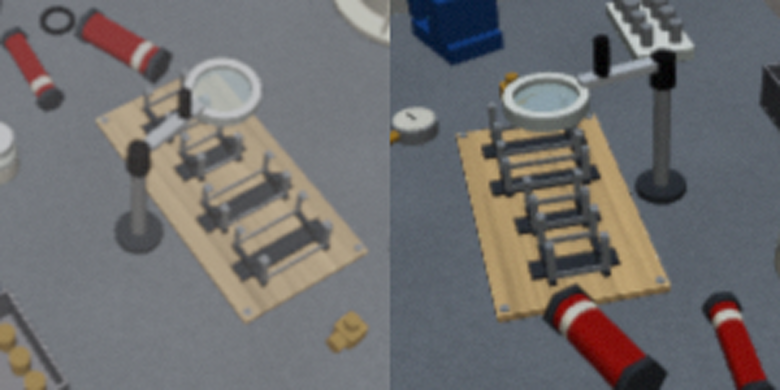

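The crop shows the board clearly. The two cradles nearest the cartridges (low y) look short and the two at high y look long. The arm points over the board, with the knob upright and the ring beyond it. I'll check the two cameras' calibration against each other using the board corners, the lamp and the cartridges.

```bash
cat >> h.py <<'E'
def tri(d1,p1,d2,p2):
    c1,r1=ray(d1,*p1);c2,r2=ray(d2,*p2)
    s=np.linalg.lstsq(np.stack([r1,-r2],1),c2-c1,rcond=None)[0]; A=c1+s[0]*r1;B=c2+s[1]*r2
    return (A+B)/2,np.linalg.norm(A-B)
E
python3 - <<'E'
from h import *
np.set_printoptions(precision=1,suppress=True)
s,d=load('scene0'),load('side0'); print(s.keys(),s['cx'],s['cy'],d['cx'],d['cy'])
S=lambda x,y:(x/2.6+200-.3,y/2.6+170-.3); D=lambda x,y:((x-390)/2.6+170-.3,y/2.6+120-.3)
for n,a,b,z in [('c1',(97,120),(500,318),12),('c2',(367,250),(597,116),12),('c3',(247,320),(668,290),12) if 0 else ('c3',(247,320),(597,116),12),('c4',(97,120),(668,290),12),('knobtop',(185,90),(601,38),254),('posttop',(139,143),(664,53),210),('ring',(222,90),(545,95),187),('foot',(139,233),(661,184),5)]:
    print(n,onz(s,*S(*a),z),onz(d,*D(*b),z),tri(s,S(*a),d,D(*b)))
E
```

```text
dict_keys(['img', 'vertical_fov', 'cx', 'cy', 'R', 't']) 250.68202437192875 186.5364892768141 254.65223675286688 195.72688515882714
c1 [575.  -46.2  12. ] [368.6 -48.9  12. ] (array([462.9, -55.1, -23.8]), np.float64(195.02016868143795))
c2 [375.9 353.9  12. ] [585.8 341.2  12. ] (array([495.5, 345.4,  60.1]), np.float64(188.4382045120018))
c3 [581.5 350.   12. ] [585.8 341.2  12. ] (array([583.9, 347.9,   9.1]), np.float64(7.021787839535897))
c4 [575.  -46.2  12. ] [569.9 -57.5  12. ] (array([572.4, -50.5,   5.2]), np.float64(0.27245397529042037))
knobtop [541.8 131.6 254. ] [543.7 135.2 254. ] (array([542.8, 132.5, 255.5]), np.float64(0.4631969518591442))
posttop [621.5 143.8 210. ] [629.1 154.6 210. ] (array([624.9, 146.5, 215.2]), np.float64(2.9184817823212406))
ring [468.1 117.  187. ] [471.9 136.4 187. ] (array([470.7, 122.2, 195.1]), np.float64(2.6877673287901382))
foot [627.6 152.8   5. ] [629.  157.8   5. ] (array([628.2, 154.2,   7.6]), np.float64(0.5682844796696886))
```

```bash
cat >> h.py <<'E'
import json
def plan(way,claw,start=None,step=36,dt=0.11):
    """way: list of (x,y,z,yaw); prints rows in calls of 8"""
    s=sense(); p=np.array(s['eef_pos'] if start is None else start[:3],float); y=s['tcp_rot'][2] if start is None else start[3]
    rows=[]
    for w in way:
        q=np.array(w[:3],float); wy=y+((w[3]-y+np.pi)%(2*np.pi)-np.pi)
        n=max(1,int(np.ceil(max(np.linalg.norm(q-p)/step,abs(wy-y)/dt)))); P0,Y0=p.copy(),y
        for k in range(1,n+1):
            tp=P0+(q-P0)*k/n; ty=Y0+(wy-Y0)*k/n; e=tp-p; c,sn=np.cos(y),np.sin(y)
            d=np.round([c*e[0]+sn*e[1],sn*e[0]-c*e[1],-e[2]],1); t=round(-(ty-y),3)
            p=p+np.array([c*d[0]+sn*d[1],sn*d[0]-c*d[1],-d[2]]); y=y-t
            rows.append({"claw":claw,"delta_pos":d.tolist(),"turn":t})
    for i in range(0,len(rows),8): print(json.dumps(rows[i:i+8]))
    print('end',np.round(p,1),round(y,3))
E
python3 - <<'E'
from h import *
plan([(190,560,305,2.95),(543,133,305,3.34)],60)
E
```

```text
[{"claw": 60, "delta_pos": [-15.8, -11.7, -22.1], "turn": -0.018}, {"claw": 60, "delta_pos": [-15.6, -12.1, -22.1], "turn": -0.019}, {"claw": 60, "delta_pos": [-15.4, -12.3, -22.1], "turn": -0.018}, {"claw": 60, "delta_pos": [-26.7, -22.0, 0.0], "turn": -0.024}, {"claw": 60, "delta_pos": [-26.3, -22.6, 0.0], "turn": -0.025}, {"claw": 60, "delta_pos": [-25.6, -23.3, 0.0], "turn": -0.024}, {"claw": 60, "delta_pos": [-25.1, -23.9, 0.0], "turn": -0.025}, {"claw": 60, "delta_pos": [-24.4, -24.5, 0.0], "turn": -0.024}]
[{"claw": 60, "delta_pos": [-23.9, -25.1, 0.0], "turn": -0.024}, {"claw": 60, "delta_pos": [-23.2, -25.6, 0.0], "turn": -0.025}, {"claw": 60, "delta_pos": [-22.7, -26.2, 0.0], "turn": -0.024}, {"claw": 60, "delta_pos": [-21.9, -26.8, 0.0], "turn": -0.024}, {"claw": 60, "delta_pos": [-21.4, -27.3, 0.0], "turn": -0.025}, {"claw": 60, "delta_pos": [-20.6, -27.8, 0.0], "turn": -0.024}, {"claw": 60, "delta_pos": [-20.0, -28.3, 0.0], "turn": -0.025}, {"claw": 60, "delta_pos": [-19.2, -28.7, 0.0], "turn": -0.024}]
[{"claw": 60, "delta_pos": [-18.6, -29.3, 0.0], "turn": -0.024}, {"claw": 60, "delta_pos": [-17.8, -29.6, 0.0], "turn": -0.025}, {"claw": 60, "delta_pos": [-17.1, -30.1, 0.0], "turn": -0.024}]
end [543. 133. 305.] 3.34
```

Request:
{"name": "step_arm", "arguments": {
  "motion": [
    {"claw":60,"delta_pos":[-16,-12,-22],"turn":-0.02},
    {"claw":60,"delta_pos":[-16,-12,-22],"turn":-0.02},
    {"claw":60,"delta_pos":[-15,-12,-22],"turn":-0.02},
    {"claw":60,"delta_pos":[-27,-22,0],"turn":-0.025},
    {"claw":60,"delta_pos":[-26,-23,0],"turn":-0.025},
    {"claw":60,"delta_pos":[-26,-23,0],"turn":-0.025},
    {"claw":60,"delta_pos":[-25,-24,0],"turn":-0.025},
    {"claw":60,"delta_pos":[-24,-25,0],"turn":-0.025}
  ]
}}

```text
clock: 0.82
eef_pos: [302.0, 425.5, 305.2]
tcp_rot: [-3.142, 0.0, 3.081]
contact_force: [0.0, -0.2, 0.1]
opening: 0.703
grasp_force: 0.0
```

Request:
{"name": "step_arm", "arguments": {
  "motion": [
    {"claw":60,"delta_pos":[-24,-25,0],"turn":-0.025},
    {"claw":60,"delta_pos":[-23,-26,0],"turn":-0.025},
    {"claw":60,"delta_pos":[-23,-26,0],"turn":-0.025},
    {"claw":60,"delta_pos":[-22,-27,0],"turn":-0.025},
    {"claw":60,"delta_pos":[-21,-27,0],"turn":-0.025},
    {"claw":60,"delta_pos":[-21,-28,0],"turn":-0.025},
    {"claw":60,"delta_pos":[-20,-28,0],"turn":-0.025},
    {"claw":60,"delta_pos":[0,0,0],"turn":0}
  ]
}}

```text
clock: 1.48
eef_pos: [460.9, 237.8, 305.2]
tcp_rot: [-3.14, 0.001, -3.03]
contact_force: [0.7, -0.6, 0.2]
opening: 0.703
grasp_force: 0.0
```

Run:
```python
from h import *
s=sense(); print(s['eef_pos'],s['tcp_rot'],s['clock'])
d=snap('wrist','w1'); print(ray(d,256,192)); print(proj(d,(543,133,254)),proj(d,(543,133,204)))
```

```text
[460.90496377 237.82217828 305.16813682] [-3.13970126e+00  1.18582822e-03 -3.03003067e+00] 1.4833
(array([378.25606119, 229.34571653, 439.1042132 ]), array([ 0.3321757 ,  0.04996436, -0.94210703]))
(np.float64(111.37181321181211), np.float64(293.1744024851106)) (np.float64(135.9143275643535), np.float64(258.4534702029523))
```

View pics/w1.png

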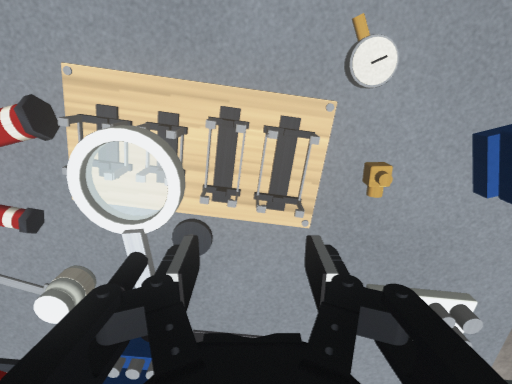

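The wrist view shows the ring at (126,180) and the board corners at (67,70), (330,106) and (307,222). The cradles from left to right look like wide short, narrow short, narrow long and wide long. The knob is hidden behind the finger at about (115,290).

Run:
```python
from h import *
np.set_printoptions(precision=1,suppress=True)
d=load('w1'); print('ring',onz(d,126,181,193)); 
for q in [(67,70),(330,106),(307,222)]: print(onz(d,*q,12))
print('cradle3',onz(d,231,108,18),onz(d,217,200,18),'4',onz(d,290,117,18),onz(d,277,208,18))
plan([(543,133,300,3.34),(543,133,230,3.34)],60)
```

```text
ring [467.8 121.2 193. ]
[376.4 -36.1  12. ]
[383.  344.7  12. ]
[572.7 344.   12. ]
cradle3 [401.8 200.4  18. ] [547.6 190.3  18. ] 4 [404.8 287.7  18. ] [550.5 289.1  18. ]
[{"claw": 60, "delta_pos": [-17.9, -28.8, 1.3], "turn": -0.022}, {"claw": 60, "delta_pos": [-17.2, -29.1, 1.2], "turn": -0.022}, {"claw": 60, "delta_pos": [-16.6, -29.5, 1.3], "turn": -0.023}, {"claw": 60, "delta_pos": [-15.9, -29.9, 1.3], "turn": -0.022}, {"claw": 60, "delta_pos": [0.0, -0.0, 35.0], "turn": 0.0}, {"claw": 60, "delta_pos": [0.0, -0.0, 35.0], "turn": 0.0}]
end [543. 133. 230.] -2.943
```

Request:
{"name": "step_arm", "arguments": {
  "motion": [
    {"claw":60,"delta_pos":[-18,-29,1],"turn":-0.02},
    {"claw":60,"delta_pos":[-17,-29,1],"turn":-0.02},
    {"claw":60,"delta_pos":[-17,-30,1],"turn":-0.025},
    {"claw":60,"delta_pos":[-17,-30,2],"turn":-0.025},
    {"claw":60,"delta_pos":[0,0,35],"turn":0.0},
    {"claw":60,"delta_pos":[0,0,37],"turn":0.0},
    {"claw":5,"delta_pos":[0,0,0],"turn":0.0},
    {"claw":5,"delta_pos":[0,0,0],"turn":0.0}
  ],
  "force": 25
}}

```text
clock: 2.2
eef_pos: [541.6, 135.3, 227.0]
tcp_rot: [3.142, -0.005, -2.938]
contact_force: [0.2, -0.3, 1.1]
opening: 0.433
grasp_force: 0.0
```

Request:
{"name": "step_arm", "arguments": {
  "motion": [
    {"claw":5,"delta_pos":[0,0,0],"turn":0.0},
    {"claw":5,"delta_pos":[0,0,0],"turn":0.0},
    {"claw":5,"delta_pos":[0,0,0],"turn":0.0},
    {"claw":5,"delta_pos":[0,0,0],"turn":0.0}
  ]
}}

```text
clock: 2.53
eef_pos: [543.8, 135.7, 230.2]
tcp_rot: [3.141, 0.003, -2.938]
contact_force: [-3.3, 1.1, 6.6]
opening: 0.225
grasp_force: 26.0
```

```bash
cat >> h.py <<'E'
def arc(h,r,th0,th1,n,byaw,z):
    return [(h[0]-r*np.cos(t-byaw),h[1]+r*np.sin(t-byaw),z,np.pi-(t-byaw)) for t in np.linspace(th0,th1,n+1)[1:]]
E
python3 - <<'E'
from h import *
s=sense(); print(s['eef_pos'],s['tcp_rot'],s['opening']*85.4,s['grasp_force'],s['contact_force'])
E
```

```text
[543.84462637 135.67683177 230.2042976 ] [ 3.14111957e+00  2.64517509e-03 -2.93789076e+00] 19.205786705501673 25.990016162395477 [-3.28365111  1.09401908  6.59912598]
```

Run:
```python
from h import *
plan(arc((629,153),86.9,-0.2,1.69,24,0,230),5)
```

```text
[{"claw": 5, "delta_pos": [-0.3, 6.9, 0.2], "turn": 0.082}, {"claw": 5, "delta_pos": [-0.3, 6.8, 0.0], "turn": 0.079}, {"claw": 5, "delta_pos": [-0.2, 6.9, 0.0], "turn": 0.079}, {"claw": 5, "delta_pos": [-0.3, 6.8, 0.0], "turn": 0.079}, {"claw": 5, "delta_pos": [-0.3, 6.8, 0.0], "turn": 0.078}, {"claw": 5, "delta_pos": [-0.2, 6.9, 0.0], "turn": 0.079}, {"claw": 5, "delta_pos": [-0.3, 6.8, 0.0], "turn": 0.079}, {"claw": 5, "delta_pos": [-0.3, 6.9, 0.0], "turn": 0.079}]
[{"claw": 5, "delta_pos": [-0.3, 6.8, 0.0], "turn": 0.078}, {"claw": 5, "delta_pos": [-0.2, 6.8, 0.0], "turn": 0.079}, {"claw": 5, "delta_pos": [-0.3, 6.9, 0.0], "turn": 0.079}, {"claw": 5, "delta_pos": [-0.3, 6.8, 0.0], "turn": 0.079}, {"claw": 5, "delta_pos": [-0.2, 6.8, 0.0], "turn": 0.078}, {"claw": 5, "delta_pos": [-0.3, 6.9, 0.0], "turn": 0.079}, {"claw": 5, "delta_pos": [-0.3, 6.8, 0.0], "turn": 0.079}, {"claw": 5, "delta_pos": [-0.2, 6.8, 0.0], "turn": 0.079}]
[{"claw": 5, "delta_pos": [-0.3, 6.9, 0.0], "turn": 0.078}, {"claw": 5, "delta_pos": [-0.3, 6.8, 0.0], "turn": 0.079}, {"claw": 5, "delta_pos": [-0.3, 6.9, 0.0], "turn": 0.079}, {"claw": 5, "delta_pos": [-0.2, 6.8, 0.0], "turn": 0.079}, {"claw": 5, "delta_pos": [-0.3, 6.8, 0.0], "turn": 0.078}, {"claw": 5, "delta_pos": [-0.3, 6.9, 0.0], "turn": 0.079}, {"claw": 5, "delta_pos": [-0.2, 6.8, 0.0], "turn": 0.079}, {"claw": 5, "delta_pos": [-0.3, 6.8, 0.0], "turn": 0.079}]
end [639.3 239.3 230. ] -4.832
```

Request:
{"name": "step_arm", "arguments": {
  "motion": [
    {"claw":5,"delta_pos":[-0.3,6.8,0],"turn":0.079},
    {"claw":5,"delta_pos":[-0.3,6.8,0],"turn":0.079},
    {"claw":5,"delta_pos":[-0.3,6.8,0],"turn":0.079},
    {"claw":5,"delta_pos":[-0.3,6.8,0],"turn":0.079},
    {"claw":5,"delta_pos":[-0.3,6.8,0],"turn":0.079},
    {"claw":5,"delta_pos":[-0.3,6.8,0],"turn":0.079}
  ]
}}

```text
clock: 3.03
eef_pos: [546.1, 175.6, 230.2]
tcp_rot: [3.141, 0.004, 2.867]
contact_force: [3.1, -3.3, 4.0]
opening: 0.227
grasp_force: 25.8
```

Request:
{"name": "step_arm", "arguments": {
  "motion": [
    {"claw":5,"delta_pos":[-0.3,6.8,0],"turn":0.079},
    {"claw":5,"delta_pos":[-0.3,6.8,0],"turn":0.079},
    {"claw":5,"delta_pos":[-0.3,6.8,0],"turn":0.079},
    {"claw":5,"delta_pos":[-0.3,6.8,0],"turn":0.079},
    {"claw":5,"delta_pos":[-0.3,6.8,0],"turn":0.079},
    {"claw":5,"delta_pos":[-0.3,6.8,0],"turn":0.079}
  ]
}}

```text
clock: 3.53
eef_pos: [566.4, 210.0, 230.2]
tcp_rot: [3.14, 0.004, 2.393]
contact_force: [4.3, -8.6, 5.1]
opening: 0.227
grasp_force: 25.8
```

Request:
{"name": "step_arm", "arguments": {
  "motion": [
    {"claw":5,"delta_pos":[-0.6,6.7,0],"turn":0.079},
    {"claw":5,"delta_pos":[-0.6,6.7,0],"turn":0.079},
    {"claw":5,"delta_pos":[-0.6,6.7,0],"turn":0.079},
    {"claw":5,"delta_pos":[-0.6,6.7,0],"turn":0.079},
    {"claw":5,"delta_pos":[-0.6,6.7,0],"turn":0.079},
    {"claw":5,"delta_pos":[-0.6,6.7,0],"turn":0.079}
  ]
}}

```text
clock: 4.03
eef_pos: [599.9, 231.0, 230.2]
tcp_rot: [3.14, 0.001, 1.919]
contact_force: [-1.5, -4.1, 7.0]
opening: 0.222
grasp_force: 26.0
```

Request:
{"name": "step_arm", "arguments": {
  "motion": [
    {"claw":5,"delta_pos":[-0.4,6.7,0],"turn":0.079},
    {"claw":5,"delta_pos":[-0.4,6.7,0],"turn":0.079},
    {"claw":5,"delta_pos":[-0.4,6.7,0],"turn":0.079}
  ]
}}

```text
clock: 4.28
eef_pos: [619.4, 235.1, 230.2]
tcp_rot: [3.14, 0.001, 1.682]
contact_force: [-1.8, -6.0, 6.7]
opening: 0.223
grasp_force: 26.1
```

Request:
{"name": "step_arm", "arguments": {
  "motion": [
    {"claw":5,"delta_pos":[-0.5,6.5,0],"turn":0.075},
    {"claw":5,"delta_pos":[-0.5,6.5,0],"turn":0.075},
    {"claw":5,"delta_pos":[-0.3,4,0],"turn":0.045},
    {"claw":5,"delta_pos":[-0.2,3,0],"turn":0.035}
  ]
}}

```text
clock: 4.62
eef_pos: [639.3, 234.6, 230.2]
tcp_rot: [3.14, -0.0, 1.453]
contact_force: [-2.6, -2.3, 6.6]
opening: 0.22
grasp_force: 26.1
```

Request:
{"name": "step_arm", "arguments": {
  "motion": [
    {"claw":5,"delta_pos":[-0.2,3,0],"turn":0.03}
  ]
}}

```text
clock: 4.7
eef_pos: [639.9, 234.4, 230.2]
tcp_rot: [-3.138, -0.0, 1.424]
contact_force: [-22.7, 0.9, 17.7]
opening: 0.225
grasp_force: 27.9
```

Request:
{"name": "step_arm", "arguments": {
  "motion": [
    {"claw":5,"delta_pos":[0,-3,0],"turn":0},
    {"claw":40,"delta_pos":[0,0,0],"turn":0},
    {"claw":40,"delta_pos":[0,0,0],"turn":0},
    {"claw":40,"delta_pos":[0,0,0],"turn":0},
    {"claw":40,"delta_pos":[0,0,-35],"turn":0},
    {"claw":40,"delta_pos":[0,0,-35],"turn":0},
    {"claw":60,"delta_pos":[0,0,-30],"turn":0}
  ]
}}

```text
clock: 5.28
eef_pos: [638.6, 234.6, 329.9]
tcp_rot: [3.142, -0.0, 1.426]
contact_force: [0.8, -0.2, -0.0]
opening: 0.594
grasp_force: 0.0
```

Run:
```python
from h import *
s=sense(); print(s['eef_pos'],s['tcp_rot'],s['contact_force'])
plan([(460,140,330,3.1)],60)
```

```text
[638.58370846 234.55538603 329.94111852] [ 3.14156886e+00 -1.24863510e-04  1.42602266e+00] [ 0.84616087 -0.15237109 -0.04463997]
[{"claw": 60, "delta_pos": [-7.5, -10.2, -0.0], "turn": -0.105}, {"claw": 60, "delta_pos": [-6.3, -10.9, -0.0], "turn": -0.104}, {"claw": 60, "delta_pos": [-5.2, -11.5, -0.0], "turn": -0.105}, {"claw": 60, "delta_pos": [-3.9, -12.0, -0.0], "turn": -0.104}, {"claw": 60, "delta_pos": [-2.7, -12.4, -0.0], "turn": -0.105}, {"claw": 60, "delta_pos": [-1.4, -12.5, -0.0], "turn": -0.105}, {"claw": 60, "delta_pos": [-0.0, -12.6, -0.0], "turn": -0.104}, {"claw": 60, "delta_pos": [1.2, -12.6, -0.0], "turn": -0.105}]
[{"claw": 60, "delta_pos": [2.6, -12.4, -0.0], "turn": -0.105}, {"claw": 60, "delta_pos": [3.9, -12.0, -0.0], "turn": -0.104}, {"claw": 60, "delta_pos": [5.1, -11.6, -0.0], "turn": -0.105}, {"claw": 60, "delta_pos": [6.2, -10.9, -0.0], "turn": -0.104}, {"claw": 60, "delta_pos": [7.4, -10.3, -0.0], "turn": -0.105}, {"claw": 60, "delta_pos": [8.4, -9.4, -0.1], "turn": -0.105}, {"claw": 60, "delta_pos": [9.3, -8.5, 0.0], "turn": -0.104}, {"claw": 60, "delta_pos": [10.2, -7.5, 0.0], "turn": -0.105}]
end [460. 140. 330.] 3.1
```

Request:
{"name": "step_arm", "arguments": {
  "motion": [
    {"claw":60,"delta_pos":[-8,-10,0],"turn":-0.105},
    {"claw":60,"delta_pos":[-6,-11,0],"turn":-0.105},
    {"claw":60,"delta_pos":[-5,-12,0],"turn":-0.105},
    {"claw":60,"delta_pos":[-4,-12,0],"turn":-0.105},
    {"claw":60,"delta_pos":[-3,-12,0],"turn":-0.105},
    {"claw":60,"delta_pos":[-1,-13,0],"turn":-0.105},
    {"claw":60,"delta_pos":[0,-13,0],"turn":-0.105},
    {"claw":60,"delta_pos":[1,-13,0],"turn":-0.105}
  ]
}}

```text
clock: 5.95
eef_pos: [547.7, 186.1, 328.3]
tcp_rot: [3.141, -0.0, 2.271]
contact_force: [-0.8, -0.5, 0.2]
opening: 0.703
grasp_force: 0.0
```

Request:
{"name": "step_arm", "arguments": {
  "motion": [
    {"claw":60,"delta_pos":[3,-12,0],"turn":-0.105},
    {"claw":60,"delta_pos":[4,-12,0],"turn":-0.105},
    {"claw":60,"delta_pos":[5,-12,0],"turn":-0.105},
    {"claw":60,"delta_pos":[6,-11,0],"turn":-0.105},
    {"claw":60,"delta_pos":[7,-10,0],"turn":-0.105},
    {"claw":60,"delta_pos":[8,-9,0],"turn":-0.105},
    {"claw":60,"delta_pos":[9,-8,0],"turn":-0.105},
    {"claw":60,"delta_pos":[0,0,0],"turn":-0.1}
  ]
}}

```text
clock: 6.62
eef_pos: [469.9, 144.7, 328.4]
tcp_rot: [-3.141, -0.001, 3.106]
contact_force: [0.3, 0.7, 0.7]
opening: 0.704
grasp_force: 0.0
```

Run:
```python
from h import *
s=sense(); print(s['eef_pos'],s['tcp_rot'],s['contact_force'])
d=snap('wrist','w2')
cv2.imwrite('pics/w2c.png',cv2.resize(d['img'][20:270,60:400][:,:,::-1],None,fx=2.3,fy=2.3,interpolation=cv2.INTER_CUBIC))
```

```text
[469.94536175 144.71461341 328.44456533] [-3.14128320e+00 -5.78241999e-04  3.10603792e+00] [0.31476171 0.66433299 0.7170239 ]
```

View pics/w2c.png

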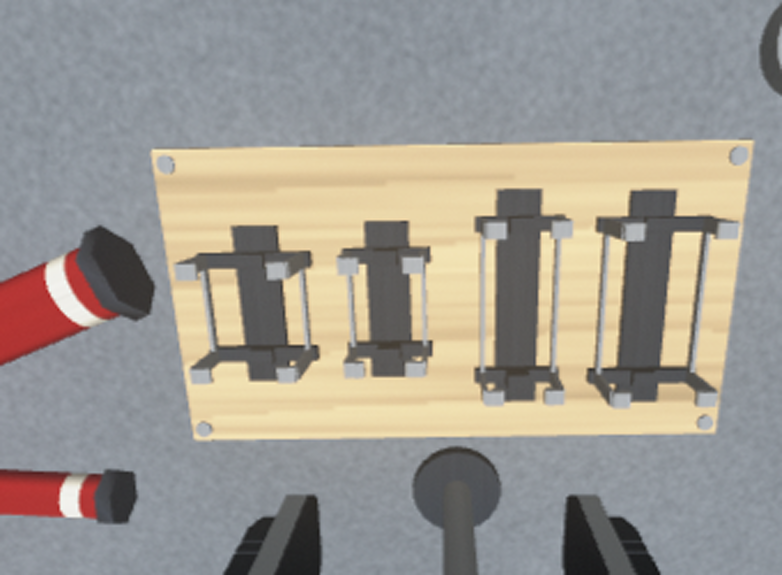

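The crop shows the cradles from left to right, that is with y growing: wide short (d), narrow short (b), narrow long (a), wide long (c). Thin rods run from clip to clip. I'll measure the seats from the base strips and lips, and also the height of the rods.

Run:
```python
from h import *
np.set_printoptions(precision=1,suppress=True)
d=load('w2'); F=lambda x,y:(x/2.3+60-.3,y/2.3+20-.3)
for q in [(165,164),(739,155),(705,422),(204,429)]: print('screw',onz(d,*F(*q),12))
for n,a,b in [('d',(255,226),(265,380)),('b',(387,221),(390,376)),('a',(519,189),(517,401)),('c',(653,190),(638,400))]:
    P,Q=onz(d,*F(*a),18),onz(d,*F(*b),18); print(n,(P+Q)/2,np.linalg.norm(Q-P))
for n,l in [('d',[(187,270),(278,270),(203,375),(289,373)]),('b',[(348,264),(413,264),(354,368),(415,368)]),('a',[(495,230),(562,228),(493,397),(554,396)]),('c',[(632,232),(727,230),(620,398),(705,397)])]:
    P=np.array([onz(d,*F(*q),75) for q in l]); print(n,'lips',P.mean(0),P[:2].mean(0),P[2:].mean(0), P[1]-P[0])
# rods: project both images at candidate heights, compare y
w=load('w1')
def prof(im,row,a,b):
    g=im[row,a:b].astype(int).sum(1); return g
e=load('w1')['img'][90:220,190:330]; f2=d['img'][90:210,250:390]
cv2.imwrite('pics/rods.png',np.hstack([cv2.resize(e[:120],None,fx=2.8,fy=4)[:,:,::-1],cv2.resize(f2,None,fx=2.8,fy=4)[:,:,::-1]]))
```

```text
screw [376.4 -36.2  12. ]
screw [384.2 344.7  12. ]
screw [574.3 340.6  12. ]
screw [566.7 -39.7  12. ]
d [472.7  16.8  18. ] 109.58493779093644
b [472.7 107.3  18. ] 109.7297320052598
a [475.3 198.1  18. ] 149.77093023947305
c [478.3 287.2  18. ] 148.32523810548412
d lips [472.1  19.4  75. ] [439.3  19.8  75. ] [505.   19.1  75. ] [ 1.9 54.8  0. ]
b lips [471.5 108.3  75. ] [438.8 109.1  75. ] [504.1 107.4  75. ] [ 1.4 39.   0. ]
a lips [473.9 196.6  75. ] [421.5 197.8  75. ] [526.3 195.5  75. ] [ 0.2 39.5  0. ]
c lips [477.9 285.8  75. ] [425.8 286.9  75. ] [530.1 284.8  75. ] [ 0.8 55.9  0. ]
```

View pics/rods.png

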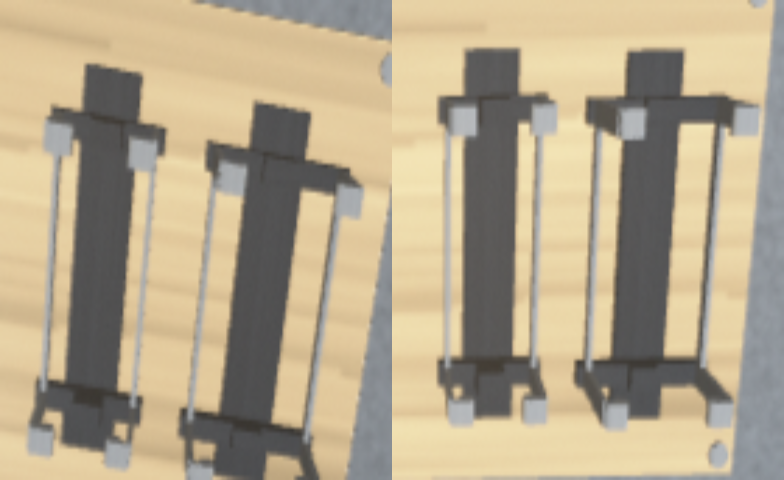

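The rods hang from the dark cross-bars, well below the grey lips. I'll work out their height from symmetry about the seat.

Run:
```python
from h import *
np.set_printoptions(precision=1,suppress=True)
d=load('w2'); G=lambda x,y:((x-392)/2.8+250-.3,y/4+90-.3)
for z in (18,24,30,36,42,50):
    l,r=onz(d,*G(593,240),z),onz(d,*G(712,240),z); L,R=onz(d,*G(446,240),z),onz(d,*G(537,240),z)
    print(z,'c rods',l[1],r[1],'mid',(l+r)[1]/2,'a',(L+R)[1]/2,L[1],R[1],'bar near x',onz(d,*G(640,372),z)[0],'bar far',onz(d,*G(680,108),z)[0])
```

```text
18 c rods 257.03969770388034 325.48060717624213 mid 291.26015244006123 a 198.64152584172652 172.45969830138847 224.82335338206457 bar near x 533.0738223683037 bar far 426.0876058417656
24 c rods 255.57122208368816 323.088290696399 mid 289.3297563900436 a 197.96133047249978 172.13291498130855 223.78974596369102 bar near x 531.1035189917998 bar far 425.56144222039734
30 c rods 254.10274646349598 320.6959742165559 mid 287.39936034002596 a 197.28113510327302 171.8061316612286 222.75613854531744 bar near x 529.133215615296 bar far 425.03527859902914
36 c rods 252.63427084330377 318.30365773671275 mid 285.4689642900083 a 196.60093973404625 171.47934834114864 221.72253112694386 bar near x 527.162912238792 bar far 424.50911497766094
42 c rods 251.1657952231116 315.9113412568696 mid 283.5385682399906 a 195.9207443648195 171.1525650210687 220.68892370857031 bar near x 525.1926088622881 bar far 423.9829513562927
50 c rods 249.207827729522 312.7215859504121 mid 280.96470683996705 a 195.0138172058505 170.71685392762876 219.3107804840722 bar near x 522.5655376936163 bar far 423.28139986113507
```

Request:
{"name": "step_arm", "arguments": {
  "motion": [
    {"claw":80,"delta_pos":[-5,-35,0],"turn":0},
    {"claw":80,"delta_pos":[-5,-35,0],"turn":0},
    {"claw":80,"delta_pos":[-5,-35,0],"turn":0},
    {"claw":80,"delta_pos":[-5,-35,0],"turn":0},
    {"claw":80,"delta_pos":[-5,-35,0],"turn":0},
    {"claw":80,"delta_pos":[-5,-35,0],"turn":0}
  ]
}}

```text
clock: 7.17
eef_pos: [493.2, -67.2, 328.5]
tcp_rot: [3.142, 0.001, 3.099]
contact_force: [0.4, -0.5, -0.5]
opening: 0.934
grasp_force: 0.0
```

Request:
{"name": "step_arm", "arguments": {
  "motion": [
    {"claw":80,"delta_pos":[-5,-35,0],"turn":0},
    {"claw":80,"delta_pos":[-5,-35,0],"turn":0},
    {"claw":80,"delta_pos":[-5,-35,0],"turn":0},
    {"claw":80,"delta_pos":[-5,-35,0],"turn":0},
    {"claw":80,"delta_pos":[-5,-35,0],"turn":0},
    {"claw":80,"delta_pos":[0,0,0],"turn":0}
  ]
}}

```text
clock: 7.67
eef_pos: [511.5, -246.9, 328.1]
tcp_rot: [-3.139, 0.001, 3.095]
contact_force: [-0.3, 0.4, 0.1]
opening: 0.939
grasp_force: 0.0
```

Run:
```python
from h import *
s=sense(); print(s['eef_pos'],s['tcp_rot'])
d=snap('wrist','w3')
for c in reds(d,200):
    r=axis(d,c,24); print(np.round(r[0]),round(r[1],1),np.round(r[2]),round(r[3]),round(r[4],3))
```

```text
[ 511.45716698 -246.86361205  328.10402062] [-3.13905346e+00  7.83154982e-04  3.09536283e+00]
[109. 365.] 35.0 [ 963. -572.   24.] 88 1.529
[219. 333.] 25.7 [ 885. -331.   24.] 203 1.592
[182. 221.] 19.0 [ 633. -375.   24.] 88 2.245
[285. 204.] 19.2 [ 609. -195.   24.] 99 1.486
[316. 120.] 32.7 [ 472. -148.   24.] 106 1.915
[362. 102.] 13.7 [448. -79.  24.] 51 0.477
[166. 112.] 35.2 [ 450. -376.   24.] 93 2.113
```

View pics/w3.png

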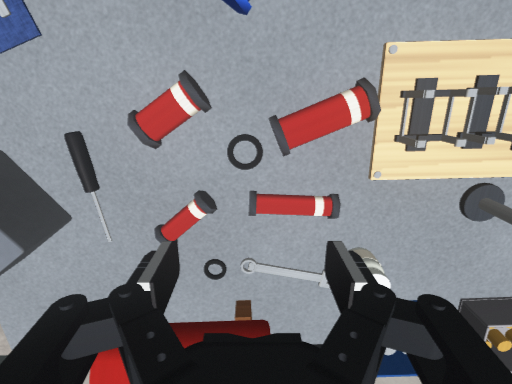

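The view shows all four cartridges: thick short at (168,110), thick long at (325,117), slim long at (294,204) and slim short at (186,217). My mask splits at the white labels, so I'll bridge those and check the lengths.

```bash
cat >> h.py <<'E'
def bodies(d,K=25):
    hsv=cv2.cvtColor(d['img'],cv2.COLOR_RGB2HSV)
    red=(((hsv[...,0]<8)|(hsv[...,0]>172))&(hsv[...,1]>120)&(hsv[...,2]>50)).astype(np.uint8)
    wh=((hsv[...,1]<45)&(hsv[...,2]>165)).astype(np.uint8)
    m=red|(wh&cv2.dilate(red,np.ones((K,K)))); m=cv2.morphologyEx(m,cv2.MORPH_CLOSE,np.ones((5,5)));m=cv2.morphologyEx(m,cv2.MORPH_OPEN,np.ones((5,5)))
    return [c for c in cv2.findContours(m,cv2.RETR_EXTERNAL,cv2.CHAIN_APPROX_NONE)[0] if cv2.contourArea(c)>300]
def report(d):
    for c in bodies(d):
        for ax,r in ((20,17),(28,25)):
            A=axis(d,c,ax); B=axis(d,c,ax+.6*r); a=A[4]; u=np.array([np.cos(a),np.sin(a),0]); n=np.array([-u[1],u[0],0])
            C=u*(B[2]@u)+n*(A[2]@n); print(np.round(A[0]),'slim ' if ax==20 else 'thick','ctr',np.round(C[:2],1),'L',round(B[3],1),'ang',round(a,3))
E
python3 - <<'E'
from h import *
report(load('w3'))
E
```

```text
[107. 366.] slim  ctr [ 968.  -573.3] L 92.8 ang 1.529
[107. 366.] thick ctr [ 958.4 -563.7] L 90.0 ang 1.529
[220. 327.] slim  ctr [ 872.1 -326.7] L 205.7 ang 1.571
[220. 327.] thick ctr [ 864.1 -324.2] L 199.6 ang 1.571
[184. 223.] slim  ctr [ 635.5 -369.4] L 87.5 ang 2.284
[184. 223.] thick ctr [ 630.  -365.1] L 84.9 ang 2.284
[300. 205.] slim  ctr [ 612.8 -171.6] L 147.3 ang 1.479
[300. 205.] thick ctr [ 609.4 -173.9] L 143.0 ang 1.479
[323. 116.] slim  ctr [ 468.1 -138.3] L 139.1 ang 2.039
[323. 116.] thick ctr [ 467.7 -140.9] L 134.9 ang 2.039
[167. 112.] slim  ctr [ 451.3 -373.2] L 97.6 ang 0.592
[167. 112.] thick ctr [ 451.4 -370.5] L 94.7 ang 0.592
```

```bash
cat >> h.py <<'E'
def bodies(d,K=21):
    hsv=cv2.cvtColor(d['img'],cv2.COLOR_RGB2HSV)
    red=(((hsv[...,0]<8)|(hsv[...,0]>172))&(hsv[...,1]>130)&(hsv[...,2]>60)).astype(np.uint8)
    red=cv2.morphologyEx(red,cv2.MORPH_OPEN,np.ones((3,3)))
    n,l=cv2.connectedComponents(cv2.dilate(red,np.ones((K,K))))
    out=[]
    for i in range(1,n):
        p=np.argwhere((l==i)&(red>0))[:,::-1].astype(np.int32)
        if len(p)>300: out.append(cv2.convexHull(p.reshape(-1,1,2)))
    return out
E
python3 - <<'E'
from h import *
report(load('w3'))
E
```

```text
[326. 116.] slim  ctr [ 468.1 -134.5] L 133.7 ang 1.907
[326. 116.] thick ctr [ 467.7 -137.4] L 129.7 ang 1.907
[161. 116.] slim  ctr [ 454.2 -383.1] L 72.2 ang 2.132
[161. 116.] thick ctr [ 452.9 -379.2] L 70.1 ang 2.132
[294. 205.] slim  ctr [ 611.6 -181.4] L 127.6 ang 1.488
[294. 205.] thick ctr [ 608.2 -183.4] L 123.8 ang 1.488
[178. 224.] slim  ctr [ 637.1 -379.2] L 69.2 ang 2.258
[178. 224.] thick ctr [ 631.6 -374.6] L 67.1 ang 2.258
[220. 333.] slim  ctr [ 888.7 -327.5] L 196.0 ang 1.586
[220. 333.] thick ctr [ 880.4 -324.9] L 190.2 ang 1.586
[109. 366.] slim  ctr [ 968.2 -569.1] L 84.3 ang 1.529
[109. 366.] thick ctr [ 958.6 -559.6] L 81.8 ang 1.529
```

Run:
```python
from h import *
plan([(467.7,-137.4,130,1.907)],80)
```

```text
[{"claw": 80, "delta_pos": [4.4, 9.5, 18.0], "turn": 0.108}, {"claw": 80, "delta_pos": [5.4, 9.0, 18.0], "turn": 0.108}, {"claw": 80, "delta_pos": [6.3, 8.4, 18.0], "turn": 0.108}, {"claw": 80, "delta_pos": [7.2, 7.6, 18.0], "turn": 0.108}, {"claw": 80, "delta_pos": [8.0, 6.8, 18.0], "turn": 0.108}, {"claw": 80, "delta_pos": [8.7, 5.9, 18.0], "turn": 0.108}, {"claw": 80, "delta_pos": [9.2, 5.0, 18.0], "turn": 0.108}, {"claw": 80, "delta_pos": [9.7, 3.9, 17.9], "turn": 0.108}]
[{"claw": 80, "delta_pos": [10.1, 2.8, 18.0], "turn": 0.108}, {"claw": 80, "delta_pos": [10.4, 1.8, 18.0], "turn": 0.108}, {"claw": 80, "delta_pos": [10.5, 0.6, 18.0], "turn": 0.108}]
end [ 467.7 -137.4  130. ] 1.907
```

Request:
{"name": "step_arm", "arguments": {
  "motion": [
    {"claw":80,"delta_pos":[4.5,9.5,18],"turn":0.108},
    {"claw":80,"delta_pos":[5.5,9,18],"turn":0.108},
    {"claw":80,"delta_pos":[6.5,8.5,18],"turn":0.108},
    {"claw":80,"delta_pos":[7,7.5,18],"turn":0.108},
    {"claw":80,"delta_pos":[8,7,18],"turn":0.108},
    {"claw":80,"delta_pos":[8.5,6,18],"turn":0.108},
    {"claw":80,"delta_pos":[9,5,18],"turn":0.108},
    {"claw":80,"delta_pos":[9.5,4,18],"turn":0.108}
  ]
}}

```text
clock: 8.38
eef_pos: [479.2, -162.6, 183.7]
tcp_rot: [3.141, 0.0, 2.23]
contact_force: [0.6, 0.2, 0.2]
opening: 0.937
grasp_force: 0.0
```

Request:
{"name": "step_arm", "arguments": {
  "motion": [
    {"claw":80,"delta_pos":[10,3,18],"turn":0.108},
    {"claw":80,"delta_pos":[10.5,2,18],"turn":0.108},
    {"claw":80,"delta_pos":[10.5,0.5,18],"turn":0.108},
    {"claw":80,"delta_pos":[0,0,0],"turn":0},
    {"claw":80,"delta_pos":[0,0,0],"turn":0}
  ]
}}

```text
clock: 8.8
eef_pos: [467.1, -133.7, 130.1]
tcp_rot: [-3.14, -0.001, 1.917]
contact_force: [1.4, -0.0, 0.6]
opening: 0.935
grasp_force: 0.0
```

Run:
```python
from h import *
s=sense(); print(s['eef_pos'],s['tcp_rot'])
d=snap('wrist','w4'); report(d)
for r in (-63,0,63):
    print(proj(d,(467.7+r*np.cos(1.907),-137.4+r*np.sin(1.907),53)))
```

```text
[ 467.10283496 -133.67456235  130.06368679] [-3.14025904e+00 -1.09775231e-03  1.91664195e+00]
[252. 201.] slim  ctr [ 471.8 -147.3] L 138.7 ang 1.917
[252. 201.] thick ctr [ 470.  -142.3] L 131.1 ang 1.917
[384. 251.] slim  ctr [ 614.7 -148. ] L 59.1 ang 1.465
[384. 251.] thick ctr [ 609.2 -143.4] L 55.8 ang 1.465
[331. 312.] slim  ctr [ 590.2 -231.4] L 33.1 ang 2.376
[331. 312.] thick ctr [ 581.6 -222.1] L 31.3 ang 2.376
(np.float64(250.17882212567721), np.float64(271.28228045484934))
(np.float64(250.7967838108667), np.float64(205.94305233923137))
(np.float64(251.53552218383794), np.float64(127.83368694302152))
```

View pics/w4.png

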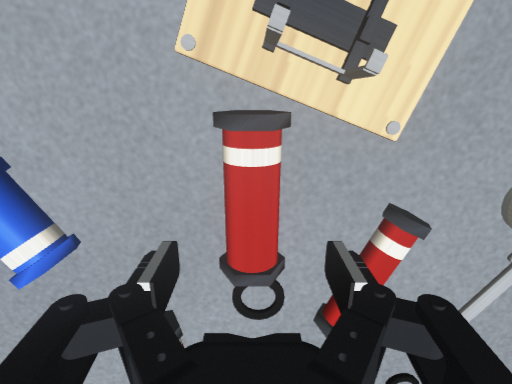

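The cartridge lies centred between the fingers. The body spans rows 128 to 272 at column 252, which matches the projected centre. I'll grasp it now.

Request:
{"name": "step_arm", "arguments": {
  "motion": [
    {"claw":80,"delta_pos":[-4.3,0,25],"turn":0.01},
    {"claw":80,"delta_pos":[0,0,30],"turn":0},
    {"claw":80,"delta_pos":[0,0,30],"turn":0},
    {"claw":80,"delta_pos":[0,0,23],"turn":0},
    {"claw":80,"delta_pos":[0,0,0],"turn":0},
    {"claw":40,"delta_pos":[0,0,0],"turn":0},
    {"claw":40,"delta_pos":[0,0,0],"turn":0},
    {"claw":40,"delta_pos":[0,0,0],"turn":0}
  ],
  "force": 60
}}

```text
clock: 9.52
eef_pos: [470.4, -139.3, 24.4]
tcp_rot: [3.139, 0.002, 1.904]
contact_force: [-3.3, -0.2, 12.8]
opening: 0.561
grasp_force: 59.4
```

Request:
{"name": "step_arm", "arguments": {
  "motion": [
    {"claw":40,"delta_pos":[0,0,0],"turn":0},
    {"claw":40,"delta_pos":[0,0,0],"turn":0},
    {"claw":40,"delta_pos":[0,0,0],"turn":0}
  ]
}}

```text
clock: 9.77
eef_pos: [470.4, -139.3, 24.5]
tcp_rot: [3.139, 0.002, 1.904]
contact_force: [-2.1, -0.3, 6.9]
opening: 0.561
grasp_force: 61.0
```

Request:
{"name": "step_arm", "arguments": {
  "motion": [
    {"claw":40,"delta_pos":[0,0,-20],"turn":0},
    {"claw":40,"delta_pos":[0,0,-30],"turn":0},
    {"claw":40,"delta_pos":[0,0,-35],"turn":0},
    {"claw":40,"delta_pos":[0,0,-35],"turn":0},
    {"claw":40,"delta_pos":[0,0,-30],"turn":0}
  ]
}}

```text
clock: 10.18
eef_pos: [469.3, -138.8, 176.0]
tcp_rot: [3.139, 0.002, 1.903]
contact_force: [1.2, 0.2, -3.4]
opening: 0.565
grasp_force: 64.2
```

Run:
```python
from h import *
s=sense(); print(s['eef_pos'],s['tcp_rot'],s['opening']*85.4,s['grasp_force'],s['contact_force'])
plan([(477.5,287.4,172,3.121)],40)
```

```text
[ 469.33921538 -138.76199948  176.01899296] [3.13912031e+00 1.74033858e-03 1.90331400e+00] 48.23695770641713 64.24395203590393 [ 1.23438161  0.16745515 -3.43364836]
[{"claw": 40, "delta_pos": [33.3, 12.2, 0.3], "turn": -0.101}, {"claw": 40, "delta_pos": [32.0, 15.6, 0.4], "turn": -0.102}, {"claw": 40, "delta_pos": [30.2, 18.7, 0.3], "turn": -0.101}, {"claw": 40, "delta_pos": [28.1, 21.6, 0.3], "turn": -0.102}, {"claw": 40, "delta_pos": [25.8, 24.4, 0.4], "turn": -0.101}, {"claw": 40, "delta_pos": [23.2, 26.9, 0.3], "turn": -0.102}, {"claw": 40, "delta_pos": [20.4, 29.2, 0.3], "turn": -0.101}, {"claw": 40, "delta_pos": [17.3, 31.0, 0.4], "turn": -0.102}]
[{"claw": 40, "delta_pos": [14.1, 32.6, 0.3], "turn": -0.101}, {"claw": 40, "delta_pos": [10.7, 33.9, 0.3], "turn": -0.102}, {"claw": 40, "delta_pos": [7.2, 34.7, 0.4], "turn": -0.101}, {"claw": 40, "delta_pos": [3.6, 35.4, 0.3], "turn": -0.102}]
end [477.5 287.4 172. ] 3.121
```

Request:
{"name": "step_arm", "arguments": {
  "motion": [
    {"claw":40,"delta_pos":[33,12,0],"turn":-0.1},
    {"claw":40,"delta_pos":[32,16,0],"turn":-0.1},
    {"claw":40,"delta_pos":[30,19,0],"turn":-0.1},
    {"claw":40,"delta_pos":[28,22,0],"turn":-0.1},
    {"claw":40,"delta_pos":[26,24,0],"turn":-0.1},
    {"claw":40,"delta_pos":[23,27,0],"turn":-0.1},
    {"claw":40,"delta_pos":[20,29,0],"turn":-0.1},
    {"claw":40,"delta_pos":[17,31,0],"turn":-0.1}
  ]
}}

```text
clock: 10.85
eef_pos: [477.2, 146.5, 174.0]
tcp_rot: [3.14, 0.002, 2.708]
contact_force: [1.4, -1.3, -2.8]
opening: 0.562
grasp_force: 64.2
```

Request:
{"name": "step_arm", "arguments": {
  "motion": [
    {"claw":40,"delta_pos":[14,33,0],"turn":-0.1},
    {"claw":40,"delta_pos":[11,34,0],"turn":-0.1},
    {"claw":40,"delta_pos":[7,35,0],"turn":-0.1},
    {"claw":40,"delta_pos":[4,35,0],"turn":-0.1},
    {"claw":40,"delta_pos":[0,0,0],"turn":0},
    {"claw":40,"delta_pos":[0,0,0],"turn":0}
  ]
}}

```text
clock: 11.35
eef_pos: [481.8, 289.0, 173.6]
tcp_rot: [3.14, 0.002, 3.106]
contact_force: [-0.1, -0.5, -3.0]
opening: 0.564
grasp_force: 64.5
```

Run:
```python
from h import *
s=sense(); print(s['eef_pos'],s['tcp_rot'],s['opening']*85.4,s['grasp_force'],s['contact_force'])
plan([(477.5,287.4,s['eef_pos'][2],3.121)],40)
```

```text
[481.82519487 289.00957371 173.6299223 ] [3.14048968e+00 1.59366794e-03 3.10612303e+00] 48.12826483556514 64.45521354675293 [-0.05486793 -0.45687734 -2.95404931]
[{"claw": 40, "delta_pos": [4.3, -1.8, -0.0], "turn": -0.015}]
end [477.5 287.4 173.6] 3.121
```

Request:
{"name": "step_arm", "arguments": {
  "motion": [
    {"claw":40,"delta_pos":[4.3,-1.7,0],"turn":-0.015},
    {"claw":40,"delta_pos":[0,0,30],"turn":0},
    {"claw":40,"delta_pos":[0,0,30],"turn":0},
    {"claw":40,"delta_pos":[0,0,0],"turn":0},
    {"claw":40,"delta_pos":[0,0,0],"turn":0}
  ]
}}

```text
clock: 11.77
eef_pos: [476.3, 283.8, 111.9]
tcp_rot: [-3.14, -0.003, 3.117]
contact_force: [-0.3, -0.3, -2.5]
opening: 0.559
grasp_force: 64.2
```

Run:
```python
from h import *
s=sense(); p=s['eef_pos'];print(p,s['tcp_rot'],s['contact_force'])
d=snap('wrist','w5')
for c in bodies(d):
    for z in (p[2]+3.5,p[2]+3.5+15):
        A=axis(d,c,z); print(np.round(A[0]),A[2]-p,A[3],A[4])
cv2.imwrite('pics/w5s.png',d['img'][:,:,::-1])
```

```text
[476.27663478 283.76063713 111.86969761] [-3.13955973e+00 -3.03402659e-03  3.11662361e+00] [-0.26810717 -0.31767424 -2.51241271]
[251. 164.] [-51.0787951    1.16248725   3.5       ] 50.71686825361304 1.566819587031486
[251. 164.] [-54.68442375   1.3574927   18.5       ] 44.89978552973292 1.566819587031486
[252. 271.] [13.35716629  0.08525706  3.5       ] 86.43311934756234 3.125695825557715
[252. 271.] [ 2.36091336  0.4038178  18.5       ] 76.51948266925747 3.1256958255577154
```

View pics/w5.png

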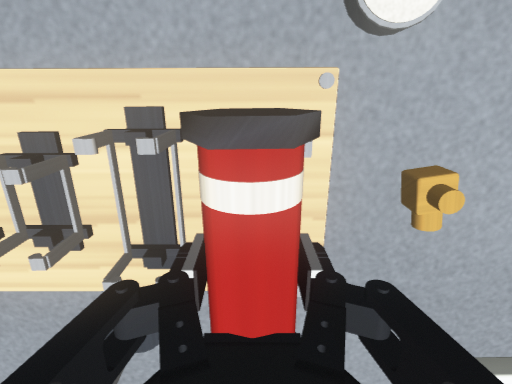

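The wrist view shows the cartridge held square, with the far nut's inner edge at (251,147). I'll check its offset along the axis.

Run:
```python
from h import *
d=load('w5'); P=np.array([476.28,283.76,111.87])
print('inner edge',onz(d,251,146,P[2]+3.5+25)-P,'expect -63', 'outer', onz(d,251,111,P[2]+3.5+28)-P,'expect -75', onz(d,250,300,140)-P)
plan([(477.5,287.4,92,3.121)],40)
```

```text
inner edge [-63.9596274    1.79989536  28.5       ] expect -63 outer [-77.01356702   2.15141278  31.5       ] expect -75 [ 8.11525874 -0.51727724 28.13      ]
[{"claw": 40, "delta_pos": [0.1, 2.8, 21.2], "turn": -0.004}]
end [477.5 287.4  92. ] 3.121
```

Request:
{"name": "step_arm", "arguments": {
  "motion": [
    {"claw":40,"delta_pos":[-2,3.2,10],"turn":0},
    {"claw":40,"delta_pos":[0,0,8],"turn":0},
    {"claw":40,"delta_pos":[0,0,0],"turn":0},
    {"claw":40,"delta_pos":[0,0,0],"turn":0},
    {"claw":40,"delta_pos":[0,0,0],"turn":0}
  ]
}}

```text
clock: 12.23
eef_pos: [479.7, 288.8, 94.5]
tcp_rot: [3.142, 0.0, 3.118]
contact_force: [0.5, -1.1, -3.5]
opening: 0.563
grasp_force: 64.5
```

Request:
{"name": "step_arm", "arguments": {
  "motion": [
    {"claw":40,"delta_pos":[1,-1.5,3],"turn":0},
    {"claw":40,"delta_pos":[0,0,3],"turn":0},
    {"claw":40,"delta_pos":[0,0,3],"turn":0},
    {"claw":40,"delta_pos":[0,0,0],"turn":0},
    {"claw":40,"delta_pos":[0,0,0],"turn":0}
  ]
}}

```text
clock: 12.65
eef_pos: [478.3, 287.1, 85.0]
tcp_rot: [-3.141, -0.001, 3.118]
contact_force: [0.4, -0.5, -2.7]
opening: 0.561
grasp_force: 64.5
```

Request:
{"name": "step_arm", "arguments": {
  "motion": [
    {"claw":40,"delta_pos":[0,0,3],"turn":0},
    {"claw":40,"delta_pos":[0,0,2],"turn":0},
    {"claw":40,"delta_pos":[0,0,2],"turn":0}
  ]
}}

```text
clock: 12.9
eef_pos: [479.3, 287.6, 78.9]
tcp_rot: [3.141, 0.001, 3.117]
contact_force: [-0.0, -1.6, 9.1]
opening: 0.562
grasp_force: 65.4
```

Request:
{"name": "step_arm", "arguments": {
  "motion": [
    {"claw":40,"delta_pos":[0,0,2],"turn":0},
    {"claw":40,"delta_pos":[0,0,2],"turn":0},
    {"claw":40,"delta_pos":[0,0,2],"turn":0}
  ]
}}

```text
clock: 13.15
eef_pos: [479.5, 287.7, 73.2]
tcp_rot: [3.14, 0.002, 3.117]
contact_force: [-0.5, -1.7, 9.4]
opening: 0.563
grasp_force: 65.5
```

Request:
{"name": "step_arm", "arguments": {
  "motion": [
    {"claw":40,"delta_pos":[0,0,2],"turn":0},
    {"claw":40,"delta_pos":[0,0,2],"turn":0}
  ]
}}

```text
clock: 13.32
eef_pos: [479.5, 287.6, 69.1]
tcp_rot: [3.14, 0.002, 3.117]
contact_force: [0.0, -2.1, 4.9]
opening: 0.562
grasp_force: 65.4
```

Request:
{"name": "step_arm", "arguments": {
  "motion": [
    {"claw":40,"delta_pos":[0,0,3],"turn":0},
    {"claw":40,"delta_pos":[0,0,3],"turn":0},
    {"claw":40,"delta_pos":[0,0,3],"turn":0},
    {"claw":40,"delta_pos":[0,0,2],"turn":0}
  ]
}}

```text
clock: 13.65
eef_pos: [478.2, 287.1, 56.5]
tcp_rot: [-3.141, -0.001, 3.117]
contact_force: [0.6, 0.2, -3.6]
opening: 0.563
grasp_force: 64.2
```

Request:
{"name": "step_arm", "arguments": {
  "motion": [
    {"claw":40,"delta_pos":[0,0,1.5],"turn":0},
    {"claw":40,"delta_pos":[0,0,1],"turn":0}
  ]
}}

```text
clock: 13.82
eef_pos: [478.1, 287.1, 54.1]
tcp_rot: [-3.141, -0.001, 3.118]
contact_force: [-0.3, 0.4, -4.1]
opening: 0.566
grasp_force: 64.3
```

Request:
{"name": "step_arm", "arguments": {
  "motion": [
    {"claw":40,"delta_pos":[0,0,1],"turn":0},
    {"claw":40,"delta_pos":[0,0,0],"turn":0}
  ]
}}

```text
clock: 13.98
eef_pos: [478.3, 287.2, 53.6]
tcp_rot: [-3.141, -0.0, 3.118]
contact_force: [-1.0, 0.4, -3.9]
opening: 0.568
grasp_force: 64.6
```

Request:
{"name": "step_arm", "arguments": {
  "motion": [
    {"claw":40,"delta_pos":[0,0,1],"turn":0},
    {"claw":40,"delta_pos":[0,0,0],"turn":0}
  ]
}}

```text
clock: 14.15
eef_pos: [478.4, 287.3, 53.5]
tcp_rot: [-3.141, -0.0, 3.118]
contact_force: [-4.2, -0.8, 6.6]
opening: 0.561
grasp_force: 65.8
```

Request:
{"name": "step_arm", "arguments": {
  "motion": [
    {"claw":66,"delta_pos":[0,0,0],"turn":0},
    {"claw":66,"delta_pos":[0,0,0],"turn":0},
    {"claw":66,"delta_pos":[0,0,0],"turn":0},
    {"claw":66,"delta_pos":[0,0,-25],"turn":0},
    {"claw":66,"delta_pos":[0,0,-35],"turn":0},
    {"claw":66,"delta_pos":[0,0,-35],"turn":0},
    {"claw":66,"delta_pos":[0,0,-35],"turn":0},
    {"claw":66,"delta_pos":[0,0,-35],"turn":0}
  ]
}}

```text
clock: 14.82
eef_pos: [478.4, 287.1, 219.5]
tcp_rot: [-3.142, 0.0, 3.118]
contact_force: [1.1, -0.0, -0.7]
opening: 0.777
grasp_force: 0.0
```

```bash
sed -i 's/d=np.round(\[c\*e\[0\]+sn\*e\[1\],sn\*e\[0\]-c\*e\[1\],-e\[2\]\],1)/d=np.round([c*e[0]+sn*e[1],sn*e[0]-c*e[1],-e[2]],0)/; s/t=round(-(ty-y),3)/t=round(-(ty-y),2)/' h.py
python3 - <<'E'
from h import *
s=sense(); print(s['eef_pos'],s['tcp_rot'],s['contact_force'])
d=snap('wrist','w6')
print('c ',[onz(d,*axis(d,c,57)[0],57) for c in bodies(d)], [proj(d,(477.5-63,287.4+1.3,82)),proj(d,(477.5+63,287.4-1.3,82))])
d=snap('side','s6'); report(d)
plan([(530,150,225,2.5),(611.6,-181.4,180,1.488),(611.6,-181.4,130,1.488)],60)
E
```

```text
[478.40136133 287.06599992 219.50416101] [-3.14153009e+00  1.83316770e-04  3.11790568e+00] [ 1.05460472 -0.01960614 -0.74838556]
c  [array([480.46848325, 288.51087192,  57.        ])] [(np.float64(251.60310923793222), np.float64(114.96987917098886)), (np.float64(251.95131795231032), np.float64(233.940649675841))]
[224. 165.] slim  ctr [487.1 350.1] L 132.8 ang 3.082
[224. 165.] thick ctr [484.3 337.6] L 130.6 ang 3.082
[435. 257.] slim  ctr [ 967.6 -244.1] L 560.2 ang 1.44
[435. 257.] thick ctr [ 960.2 -255.2] L 551.1 ang 1.44
[303. 251.] slim  ctr [ 612.5 -175. ] L 128.9 ang 1.472
[303. 251.] thick ctr [ 608.8 -186.8] L 126.8 ang 1.472
[340. 307.] slim  ctr [ 634.6 -376.3] L 65.4 ang 2.275
[340. 307.] thick ctr [ 631.8 -382.3] L 64.3 ang 2.275
[268. 321.] slim  ctr [ 450.8 -367.7] L 67.3 ang 2.143
[268. 321.] thick ctr [ 450.3 -374.9] L 66.2 ang 2.143
[{"claw": 60, "delta_pos": [-9.0, -23.0, -0.0], "turn": 0.1}, {"claw": 60, "delta_pos": [-10.0, -22.0, -0.0], "turn": 0.11}, {"claw": 60, "delta_pos": [-14.0, -21.0, -1.0], "turn": 0.1}, {"claw": 60, "delta_pos": [-15.0, -19.0, 0.0], "
[... 194 characters left out ...]
1}, {"claw": 60, "delta_pos": [-29.0, -19.0, 5.0], "turn": 0.1}]
[{"claw": 60, "delta_pos": [-30.0, -16.0, 4.0], "turn": 0.1}, {"claw": 60, "delta_pos": [-31.0, -12.0, 5.0], "turn": 0.1}, {"claw": 60, "delta_pos": [-33.0, -10.0, 4.0], "turn": 0.1}, {"claw": 60, "delta_pos": [-34.0, -6.0, 5.0], "turn": 0.11}, {"claw": 60, "delta_pos": [-34.0, -3.0, 4.0], "turn": 0.1}, {"claw": 60, "delta_pos": [-34.0, 1.0, 5.0], "turn": 0.1}, {"claw": 60, "delta_pos": [-34.0, 4.0, 4.0], "turn": 0.1}, {"claw": 60, "delta_pos": [-33.0, 7.0, 5.0], "turn": 0.1}]
[{"claw": 60, "delta_pos": [-0.0, 0.0, 25.0], "turn": -0.0}, {"claw": 60, "delta_pos": [-0.0, 1.0, 25.0], "turn": -0.0}]
end [ 612.1 -181.4  129.8] 1.488
```

Request:
{"name": "step_arm", "arguments": {
  "motion": [
    {"claw":60,"delta_pos":[-9,-23,0],"turn":0.1},
    {"claw":60,"delta_pos":[-10,-22,0],"turn":0.11},
    {"claw":60,"delta_pos":[-14,-21,0],"turn":0.1},
    {"claw":60,"delta_pos":[-15,-19,0],"turn":0.1},
    {"claw":60,"delta_pos":[-17,-17,0],"turn":0.1},
    {"claw":60,"delta_pos":[-19,-16,0],"turn":0.11},
    {"claw":60,"delta_pos":[-26,-22,4],"turn":0.1},
    {"claw":60,"delta_pos":[-29,-19,5],"turn":0.1}
  ]
}}

```text
clock: 15.58
eef_pos: [543.8, 80.5, 208.5]
tcp_rot: [3.141, 0.0, 2.294]
contact_force: [1.4, -0.3, 0.2]
opening: 0.704
grasp_force: 0.0
```

Request:
{"name": "step_arm", "arguments": {
  "motion": [
    {"claw":60,"delta_pos":[-30,-16,4],"turn":0.1},
    {"claw":60,"delta_pos":[-31,-12,5],"turn":0.1},
    {"claw":60,"delta_pos":[-33,-10,4],"turn":0.1},
    {"claw":60,"delta_pos":[-34,-6,5],"turn":0.11},
    {"claw":60,"delta_pos":[-34,-3,4],"turn":0.1},
    {"claw":60,"delta_pos":[-34,1,5],"turn":0.1},
    {"claw":60,"delta_pos":[-34,4,4],"turn":0.1},
    {"claw":60,"delta_pos":[-33,7,5],"turn":0.1}
  ]
}}

```text
clock: 16.25
eef_pos: [608.1, -184.8, 172.0]
tcp_rot: [-3.141, 0.0, 1.483]
contact_force: [0.5, -0.2, 0.3]
opening: 0.702
grasp_force: 0.0
```

Request:
{"name": "step_arm", "arguments": {
  "motion": [
    {"claw":60,"delta_pos":[0,0,25],"turn":0},
    {"claw":60,"delta_pos":[0,0,25],"turn":0},
    {"claw":60,"delta_pos":[0,0,0],"turn":0},
    {"claw":60,"delta_pos":[0,0,0],"turn":0},
    {"claw":60,"delta_pos":[0,0,0],"turn":0}
  ]
}}

```text
clock: 16.67
eef_pos: [608.4, -182.8, 123.5]
tcp_rot: [3.141, 0.0, 1.488]
contact_force: [0.2, 0.1, 0.2]
opening: 0.704
grasp_force: 0.0
```

```bash
cat >> h.py <<'E'
def chk(d,c,ang,half,r,ax):
    """expected end pixels of the bare part (top line) and found red extreme rows near that column"""
    u=np.array([np.cos(ang),np.sin(ang)])
    for k in (-half,half): print('expect',k,np.round(proj(d,(c[0]+k*u[0],c[1]+k*u[1],ax+r)),1))
E
python3 - <<'E'
from h import *
s=sense(); print(s['eef_pos'],s['tcp_rot'],s['contact_force'])
d=snap('wrist','w7'); report(d); chk(d,(611.6,-181.4),1.488,63,17,20)
for c in bodies(d): print(cv2.boundingRect(c))
E
```

```text
[ 608.42486599 -182.8294822   123.48608431] [3.14114475e+00 1.34623576e-04 1.48831387e+00] [0.16372109 0.13756244 0.19805398]
[256. 190.] slim  ctr [ 612.2 -184.7] L 128.5 ang 1.493
[256. 190.] thick ctr [ 612.5 -179.9] L 121.3 ang 1.493
[499. 322.] slim  ctr [ 861.5 -349.3] L 167.4 ang 1.769
[499. 322.] thick ctr [ 851.9 -334.4] L 158.0 ang 1.769
[133. 370.] slim  ctr [ 460.1 -381.3] L 80.9 ang 0.927
[133. 370.] thick ctr [ 469.7 -366. ] L 76.4 ang 0.927
expect -63 [254.9 260. ]
expect 63 [255.6 119.3]
(237, 121, 39, 140)
(487, 261, 25, 123)
(103, 339, 51, 45)
```

Request:
{"name": "step_arm", "arguments": {
  "motion": [
    {"claw":60,"delta_pos":[0.4,3.6,30],"turn":0},
    {"claw":60,"delta_pos":[0,0,35],"turn":0},
    {"claw":60,"delta_pos":[0,0,30],"turn":0},
    {"claw":60,"delta_pos":[0,0,14],"turn":0},
    {"claw":60,"delta_pos":[0,0,0],"turn":0},
    {"claw":25,"delta_pos":[0,0,0],"turn":0},
    {"claw":25,"delta_pos":[0,0,0],"turn":0},
    {"claw":25,"delta_pos":[0,0,0],"turn":0}
  ]
}}

```text
clock: 17.38
eef_pos: [613.4, -183.3, 16.4]
tcp_rot: [3.138, 0.001, 1.488]
contact_force: [-1.1, -0.5, 2.8]
opening: 0.377
grasp_force: 59.5
```

Request:
{"name": "step_arm", "arguments": {
  "motion": [
    {"claw":25,"delta_pos":[0,0,0],"turn":0},
    {"claw":25,"delta_pos":[0,0,0],"turn":0},
    {"claw":25,"delta_pos":[0,0,0],"turn":0}
  ]
}}

```text
clock: 17.63
eef_pos: [613.4, -183.3, 16.4]
tcp_rot: [3.138, 0.001, 1.488]
contact_force: [-0.1, 1.0, 7.4]
opening: 0.378
grasp_force: 59.9
```

Request:
{"name": "step_arm", "arguments": {
  "motion": [
    {"claw":25,"delta_pos":[0,0,-20],"turn":0},
    {"claw":25,"delta_pos":[0,0,-30],"turn":0},
    {"claw":25,"delta_pos":[0,0,-35],"turn":0},
    {"claw":25,"delta_pos":[0,0,-35],"turn":0},
    {"claw":25,"delta_pos":[0,0,-35],"turn":0}
  ]
}}

```text
clock: 18.05
eef_pos: [611.6, -182.9, 171.6]
tcp_rot: [3.14, 0.0, 1.488]
contact_force: [1.4, -0.5, -1.7]
opening: 0.376
grasp_force: 60.0
```

Run:
```python
from h import *
s=sense(); print(s['eef_pos'],s['tcp_rot'],s['opening']*85.4,s['grasp_force'],s['contact_force'])
plan([(540,50,175,2.4),(475.7,197.4,175,3.121)],25)
```

```text
[ 611.63827392 -182.91060787  171.61233581] [3.14029714e+00 2.74761986e-04 1.48772514e+00] 32.09222311557807 60.00638723373413 [ 1.38624081 -0.49861501 -1.65273364]
[{"claw": 25, "delta_pos": [25.0, -10.0, -0.0], "turn": -0.1}, {"claw": 25, "delta_pos": [26.0, -8.0, -1.0], "turn": -0.1}, {"claw": 25, "delta_pos": [27.0, -4.0, -0.0], "turn": -0.1}, {"claw": 25, "delta_pos": [27.0, -3.0, -1.0], "turn": -0.11}, {"claw": 25, "delta_pos": [27.0, 1.0, 0.0], "turn": -0.1}, {"claw": 25, "delta_pos": [27.0, 4.0, -0.0], "turn": -0.1}, {"claw": 25, "delta_pos": [26.0, 6.0, -1.0], "turn": -0.1}, {"claw": 25, "delta_pos": [26.0, 8.0, -0.0], "turn": -0.1}]
[{"claw": 25, "delta_pos": [24.0, 12.0, -0.0], "turn": -0.1}, {"claw": 25, "delta_pos": [21.0, 9.0, -0.0], "turn": -0.1}, {"claw": 25, "delta_pos": [20.0, 12.0, -0.0], "turn": -0.11}, {"claw": 25, "delta_pos": [19.0, 13.0, -0.0], "turn": -0.1}, {"claw": 25, "delta_pos": [17.0, 15.0, -0.0], "turn": -0.1}, {"claw": 25, "delta_pos": [16.0, 17.0, -0.0], "turn": -0.11}, {"claw": 25, "delta_pos": [13.0, 18.0, -0.0], "turn": -0.1}, {"claw": 25, "delta_pos": [12.0, 20.0, -0.0], "turn": -0.1}]
end [475.9 197.2 174.6] 3.118
```

Request:
{"name": "step_arm", "arguments": {
  "motion": [
    {"claw":25,"delta_pos":[25,-10,0],"turn":-0.1},
    {"claw":25,"delta_pos":[26,-8,-1],"turn":-0.1},
    {"claw":25,"delta_pos":[27,-4,0],"turn":-0.1},
    {"claw":25,"delta_pos":[27,-3,-1],"turn":-0.11},
    {"claw":25,"delta_pos":[27,1,0],"turn":-0.1},
    {"claw":25,"delta_pos":[27,4,0],"turn":-0.1},
    {"claw":25,"delta_pos":[26,6,-1],"turn":-0.1},
    {"claw":25,"delta_pos":[26,8,0],"turn":-0.1}
  ]
}}

```text
clock: 18.72
eef_pos: [547.5, 25.3, 173.2]
tcp_rot: [3.14, 0.001, 2.303]
contact_force: [-0.6, -0.7, -2.6]
opening: 0.376
grasp_force: 60.3
```

Request:
{"name": "step_arm", "arguments": {
  "motion": [
    {"claw":25,"delta_pos":[24,12,0],"turn":-0.1},
    {"claw":25,"delta_pos":[21,9,0],"turn":-0.1},
    {"claw":25,"delta_pos":[20,12,0],"turn":-0.11},
    {"claw":25,"delta_pos":[19,13,0],"turn":-0.1},
    {"claw":25,"delta_pos":[17,15,0],"turn":-0.1},
    {"claw":25,"delta_pos":[16,17,0],"turn":-0.11},
    {"claw":25,"delta_pos":[13,18,0],"turn":-0.1},
    {"claw":25,"delta_pos":[12,20,0],"turn":-0.1}
  ]
}}

```text
clock: 19.38
eef_pos: [475.7, 198.2, 173.1]
tcp_rot: [3.141, 0.002, 3.123]
contact_force: [-0.3, 0.4, -2.1]
opening: 0.374
grasp_force: 60.2
```

Request:
{"name": "step_arm", "arguments": {
  "motion": [
    {"claw":25,"delta_pos":[0,0,35],"turn":0},
    {"claw":25,"delta_pos":[0,0,25],"turn":0},
    {"claw":25,"delta_pos":[0,0,0],"turn":0},
    {"claw":25,"delta_pos":[0,0,0],"turn":0},
    {"claw":25,"delta_pos":[0,0,0],"turn":0}
  ]
}}

```text
clock: 19.8
eef_pos: [476.8, 197.4, 113.4]
tcp_rot: [3.141, 0.002, 3.117]
contact_force: [-0.8, -0.6, -1.6]
opening: 0.372
grasp_force: 60.1
```

```bash
cat >> h.py <<'E'
def held(d,P,off,r,half):
    """rows of bare part's far end in column of the hand, and the x offset from expected"""
    hsv=cv2.cvtColor(d['img'],cv2.COLOR_RGB2HSV)
    red=(((hsv[...,0]<8)|(hsv[...,0]>172))&(hsv[...,1]>130)&(hsv[...,2]>60)); rows=np.where(red[:,246:258].any(1))[0]
    wh=(hsv[...,1]<60)&(hsv[...,2]>150)&True; print('first red row',rows[:1],'white rows',np.where(wh[:,246:258].all(1))[0][[0,-1]] if wh[:,246:258].all(1).any() else None)
    print('far end - TCP',onz(d,251,rows[0],P[2]+off+r)-P,'expect',-half,'nut',onz(d,251,rows[0],P[2]+off+r+3)-P)
E
python3 - <<'E'
from h import *
s=sense(); P=s['eef_pos'];print(P,s['tcp_rot'],s['opening']*85.4,s['contact_force'])
d=snap('wrist','w8'); held(d,P,3.6,17,63)
plan([(475.7,197.4,92,3.121)],25)
E
```

```text
[476.78950969 197.3595996  113.37602343] [3.14089687e+00 1.68417829e-03 3.11742983e+00] 31.78378308620774 [-0.81199719 -0.61308709 -1.59332417]
first red row [146] white rows [  0 206]
far end - TCP [-62.73793786   1.61179305  20.6       ] expect -63 nut [-63.27902425   1.63369569  23.6       ]
[{"claw": 25, "delta_pos": [1.0, -0.0, 22.0], "turn": -0.0}]
end [476.1 197.5  91.6] 3.117
```

Request:
{"name": "step_arm", "arguments": {
  "motion": [
    {"claw":25,"delta_pos":[1,0,14],"turn":0},
    {"claw":25,"delta_pos":[0,0,10],"turn":0},
    {"claw":25,"delta_pos":[0,0,5],"turn":0},
    {"claw":25,"delta_pos":[0,0,0],"turn":0},
    {"claw":25,"delta_pos":[0,0,0],"turn":0}
  ]
}}

```text
clock: 20.27
eef_pos: [475.0, 197.1, 83.0]
tcp_rot: [-3.142, -0.0, 3.118]
contact_force: [0.6, 0.1, -1.4]
opening: 0.381
grasp_force: 60.1
```

Request:
{"name": "step_arm", "arguments": {
  "motion": [
    {"claw":25,"delta_pos":[0,0,2],"turn":0},
    {"claw":25,"delta_pos":[0,0,2],"turn":0},
    {"claw":25,"delta_pos":[0,0,2],"turn":0}
  ]
}}

```text
clock: 20.52
eef_pos: [475.3, 197.4, 77.2]
tcp_rot: [3.141, 0.001, 3.118]
contact_force: [-0.4, -0.9, 6.8]
opening: 0.373
grasp_force: 60.8
```

Request:
{"name": "step_arm", "arguments": {
  "motion": [
    {"claw":25,"delta_pos":[0,0,2],"turn":0},
    {"claw":25,"delta_pos":[0,0,2],"turn":0},
    {"claw":25,"delta_pos":[0,0,2],"turn":0}
  ]
}}

```text
clock: 20.77
eef_pos: [475.9, 197.6, 71.8]
tcp_rot: [3.141, 0.002, 3.118]
contact_force: [-0.6, -1.4, 11.8]
opening: 0.375
grasp_force: 61.3
```

Request:
{"name": "step_arm", "arguments": {
  "motion": [
    {"claw":25,"delta_pos":[0,0,2],"turn":0},
    {"claw":25,"delta_pos":[0,0,2],"turn":0},
    {"claw":25,"delta_pos":[0,0,2],"turn":0},
    {"claw":25,"delta_pos":[0,0,2],"turn":0}
  ]
}}

```text
clock: 21.1
eef_pos: [475.9, 197.5, 63.5]
tcp_rot: [3.141, 0.002, 3.118]
contact_force: [0.7, -1.7, 3.9]
opening: 0.377
grasp_force: 60.9
```

Request:
{"name": "step_arm", "arguments": {
  "motion": [
    {"claw":25,"delta_pos":[0,0,3],"turn":0},
    {"claw":25,"delta_pos":[0,0,3],"turn":0},
    {"claw":25,"delta_pos":[0,0,2],"turn":0}
  ]
}}

```text
clock: 21.35
eef_pos: [474.5, 197.1, 54.1]
tcp_rot: [-3.141, -0.001, 3.118]
contact_force: [0.2, 0.9, -2.1]
opening: 0.377
grasp_force: 60.1
```

Request:
{"name": "step_arm", "arguments": {
  "motion": [
    {"claw":25,"delta_pos":[0,0,1],"turn":0},
    {"claw":25,"delta_pos":[0,0,0.5],"turn":0},
    {"claw":25,"delta_pos":[0,0,0],"turn":0}
  ]
}}

```text
clock: 21.6
eef_pos: [474.3, 197.1, 53.3]
tcp_rot: [-3.141, -0.001, 3.118]
contact_force: [-2.6, -0.3, 2.6]
opening: 0.377
grasp_force: 60.9
```

Request:
{"name": "step_arm", "arguments": {
  "motion": [
    {"claw":25,"delta_pos":[0,0,1],"turn":0},
    {"claw":25,"delta_pos":[0,0,0],"turn":0}
  ]
}}

```text
clock: 21.77
eef_pos: [474.3, 197.1, 53.1]
tcp_rot: [-3.141, -0.001, 3.118]
contact_force: [-5.6, -1.2, 16.3]
opening: 0.372
grasp_force: 62.3
```

Request:
{"name": "step_arm", "arguments": {
  "motion": [
    {"claw":50,"delta_pos":[0,0,0],"turn":0},
    {"claw":50,"delta_pos":[0,0,0],"turn":0},
    {"claw":50,"delta_pos":[0,0,0],"turn":0},
    {"claw":50,"delta_pos":[0,0,-25],"turn":0},
    {"claw":50,"delta_pos":[0,0,-35],"turn":0},
    {"claw":50,"delta_pos":[0,0,-35],"turn":0},
    {"claw":50,"delta_pos":[0,0,-35],"turn":0},
    {"claw":50,"delta_pos":[0,0,0],"turn":0}
  ]
}}

```text
clock: 22.43
eef_pos: [478.2, 198.6, 188.4]
tcp_rot: [3.138, 0.009, 3.118]
contact_force: [1.4, 1.2, 0.6]
opening: 0.586
grasp_force: 0.0
```

Run:
```python
from h import *
s=sense(); print(s['eef_pos'],s['tcp_rot'],s['contact_force'])
d=snap('wrist','w9'); report(d)
d=snap('side','s9')
for c in bodies(d): print(cv2.minAreaRect(c))
plan([(448,-371,160,2.132),(448,-371,130,2.132)],80)
```

```text
[478.19887592 198.56884572 188.38386852] [3.13779053 0.00857862 3.11765319] [1.39694481 1.1716283  0.64601953]
[250. 176.] slim  ctr [487.6 196.7] L 147.0 ang 3.115
[250. 176.] thick ctr [483.4 196.9] L 140.6 ang 3.115
[343. 179.] slim  ctr [494.5 302.6] L 154.5 ang 0.009
[343. 179.] thick ctr [490.1 299.8] L 147.7 ang 0.009
((226.2230987548828, 171.2846221923828), (24.930980682373047, 36.838314056396484), 82.87498474121094)
((434.7497863769531, 256.5511779785156), (170.2699737548828, 55.532657623291016), 55.24408721923828)
((340.4000244140625, 307.2000427246094), (27.72724151611328, 13.416407585144043), 26.56505012512207)
((267.6546325683594, 321.38006591796875), (27.09520721435547, 21.235332489013672), 36.25383758544922)
[{"claw": 80, "delta_pos": [1.0, -36.0, 1.0], "turn": 0.06}, {"claw": 80, "delta_pos": [-1.0, -35.0, 2.0], "turn": 0.06}, {"claw": 80, "delta_pos": [-4.0, -36.0, 1.0], "turn": 0.06}, {"claw": 80, "delta_pos": [-5.0, -35.0, 2.0], "turn": 0.07}, {"claw": 80, "delta_pos": [-8.0, -34.0, 1.0], "turn": 0.06}, {"claw": 80, "delta_pos": [-10.0, -34.0, 2.0], "turn": 0.06}, {"claw": 80, "delta_pos": [-12.0, -34.0, 1.0], "turn": 0.06}, {"claw": 80, "delta_pos": [-14.0, -33.0, 2.0], "turn": 0.06}]
[{"claw": 80, "delta_pos": [-16.0, -31.0, 1.0], "turn": 0.06}, {"claw": 80, "delta_pos": [-18.0, -31.0, 2.0], "turn": 0.07}, {"claw": 80, "delta_pos": [-20.0, -30.0, 1.0], "turn": 0.06}, {"claw": 80, "delta_pos": [-22.0, -28.0, 2.0], "turn": 0.06}, {"claw": 80, "delta_pos": [-23.0, -27.0, 1.0], "turn": 0.06}, {"claw": 80, "delta_pos": [-25.0, -25.0, 2.0], "turn": 0.06}, {"claw": 80, "delta_pos": [-26.0, -24.0, 1.0], "turn": 0.06}, {"claw": 80, "delta_pos": [-28.0, -22.0, 2.0], "turn": 0.07}]
[{"claw": 80, "delta_pos": [-0.0, -0.0, 30.0], "turn": -0.0}]
end [ 448.2 -370.8  129.6] 2.128
```

Request:
{"name": "step_arm", "arguments": {
  "motion": [
    {"claw":80,"delta_pos":[1,-36,1],"turn":0.06},
    {"claw":80,"delta_pos":[-1,-35,2],"turn":0.06},
    {"claw":80,"delta_pos":[-4,-36,1],"turn":0.06},
    {"claw":80,"delta_pos":[-5,-35,2],"turn":0.07},
    {"claw":80,"delta_pos":[-8,-34,1],"turn":0.06},
    {"claw":80,"delta_pos":[-10,-34,2],"turn":0.06},
    {"claw":80,"delta_pos":[-12,-34,1],"turn":0.06},
    {"claw":80,"delta_pos":[-14,-33,2],"turn":0.06}
  ]
}}

```text
clock: 23.2
eef_pos: [459.2, -88.8, 168.7]
tcp_rot: [-3.141, -0.002, 2.625]
contact_force: [0.8, -0.0, -0.4]
opening: 0.937
grasp_force: 0.0
```

Request:
{"name": "step_arm", "arguments": {
  "motion": [
    {"claw":80,"delta_pos":[-16,-31,1],"turn":0.06},
    {"claw":80,"delta_pos":[-18,-31,2],"turn":0.07},
    {"claw":80,"delta_pos":[-20,-30,1],"turn":0.06},
    {"claw":80,"delta_pos":[-22,-28,2],"turn":0.06},
    {"claw":80,"delta_pos":[-23,-27,1],"turn":0.06},
    {"claw":80,"delta_pos":[-25,-25,2],"turn":0.06},
    {"claw":80,"delta_pos":[-26,-24,1],"turn":0.06},
    {"claw":80,"delta_pos":[-28,-22,2],"turn":0.07}
  ]
}}

```text
clock: 23.87
eef_pos: [446.0, -372.3, 156.2]
tcp_rot: [-3.141, -0.003, 2.125]
contact_force: [0.3, 0.0, -0.2]
opening: 0.935
grasp_force: 0.0
```

Request:
{"name": "step_arm", "arguments": {
  "motion": [
    {"claw":80,"delta_pos":[0,0,30],"turn":0},
    {"claw":80,"delta_pos":[0,0,0],"turn":0},
    {"claw":80,"delta_pos":[0,0,0],"turn":0},
    {"claw":80,"delta_pos":[0,0,0],"turn":0}
  ]
}}

```text
clock: 24.2
eef_pos: [446.9, -370.2, 127.6]
tcp_rot: [-3.141, -0.002, 2.128]
contact_force: [-0.0, 0.0, -0.3]
opening: 0.934
grasp_force: 0.0
```

Run:
```python
from h import *
s=sense(); print(s['eef_pos'],s['tcp_rot'],s['contact_force'])
d=snap('wrist','w10'); report(d); chk(d,(448,-371),2.132,43,25,28); chk(d,(448,-371),2.132,55,28,28)
for c in bodies(d): print(cv2.boundingRect(c))
```

```text
[ 446.86355453 -370.16953543  127.56335372] [-3.14095210e+00 -2.42218025e-03  2.12842804e+00] [-0.04690589  0.00739096 -0.27417603]
[252. 198.] slim  ctr [ 451.1 -375.8] L 96.5 ang 2.097
[252. 198.] thick ctr [ 448.5 -371.5] L 91.2 ang 2.097
[403. 282.] slim  ctr [ 625.7 -375.9] L 39.4 ang 0.39
[403. 282.] thick ctr [ 614.7 -374.9] L 37.2 ang 0.39
expect -43 [252.3 251. ]
expect 43 [252.  151.9]
expect -55 [252.3 265. ]
expect 55 [251.9 136.5]
(225, 148, 58, 101)
(385, 262, 38, 40)
```

View pics/w10.png

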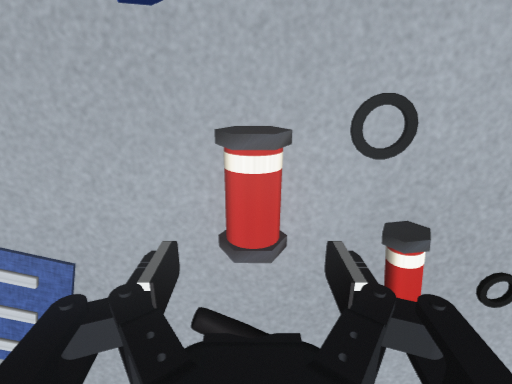

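The thick short cartridge sits centred at column 252, with the body in rows 148 to 249. That puts it about 2 mm further along the axis than assumed. I'll grasp it.

Request:
{"name": "step_arm", "arguments": {
  "motion": [
    {"claw":80,"delta_pos":[1.5,0.5,25],"turn":0},
    {"claw":80,"delta_pos":[0,0,30],"turn":0},
    {"claw":80,"delta_pos":[0,0,30],"turn":0},
    {"claw":80,"delta_pos":[0,0,20],"turn":0},
    {"claw":80,"delta_pos":[0,0,0],"turn":0},
    {"claw":40,"delta_pos":[0,0,0],"turn":0},
    {"claw":40,"delta_pos":[0,0,0],"turn":0},
    {"claw":40,"delta_pos":[0,0,0],"turn":0}
  ]
}}

```text
clock: 24.92
eef_pos: [448.3, -370.4, 25.6]
tcp_rot: [3.141, 0.003, 2.128]
contact_force: [-0.5, 2.2, 6.5]
opening: 0.563
grasp_force: 60.7
```

Request:
{"name": "step_arm", "arguments": {
  "motion": [
    {"claw":40,"delta_pos":[0,0,0],"turn":0},
    {"claw":40,"delta_pos":[0,0,0],"turn":0},
    {"claw":40,"delta_pos":[0,0,0],"turn":0}
  ]
}}

```text
clock: 25.17
eef_pos: [448.3, -370.4, 25.7]
tcp_rot: [3.14, 0.003, 2.128]
contact_force: [-0.2, 1.6, 6.6]
opening: 0.563
grasp_force: 61.7
```

Request:
{"name": "step_arm", "arguments": {
  "motion": [
    {"claw":40,"delta_pos":[0,0,-20],"turn":0},
    {"claw":40,"delta_pos":[0,0,-30],"turn":0},
    {"claw":40,"delta_pos":[0,0,-35],"turn":0},
    {"claw":40,"delta_pos":[0,0,-35],"turn":0},
    {"claw":40,"delta_pos":[0,0,-30],"turn":0}
  ]
}}

```text
clock: 25.58
eef_pos: [447.3, -369.8, 176.9]
tcp_rot: [3.141, 0.002, 2.128]
contact_force: [0.5, -0.8, -3.8]
opening: 0.561
grasp_force: 64.1
```

Run:
```python
from h import *
s=sense(); print(s['eef_pos'],s['tcp_rot'],s['opening']*85.4,s['grasp_force'],s['contact_force'])
plan([(472.1,17.4,172,3.121),(472.1,17.4,112,3.121)],40)
```

```text
[ 447.32373205 -369.82692056  176.85682042] [3.14081919e+00 2.45899988e-03 2.12789056e+00] 47.86822911902159 64.1080641746521 [ 0.54780028 -0.77515165 -3.81540392]
[{"claw": 40, "delta_pos": [29.0, 21.0, 0.0], "turn": -0.09}, {"claw": 40, "delta_pos": [26.0, 23.0, 1.0], "turn": -0.09}, {"claw": 40, "delta_pos": [25.0, 25.0, 0.0], "turn": -0.09}, {"claw": 40, "delta_pos": [22.0, 27.0, 1.0], "turn": -0.09}, {"claw": 40, "delta_pos": [20.0, 30.0, 0.0], "turn": -0.09}, {"claw": 40, "delta_pos": [17.0, 31.0, 1.0], "turn": -0.09}, {"claw": 40, "delta_pos": [14.0, 32.0, 0.0], "turn": -0.09}, {"claw": 40, "delta_pos": [11.0, 33.0, 1.0], "turn": -0.09}]
[{"claw": 40, "delta_pos": [8.0, 35.0, -0.0], "turn": -0.09}, {"claw": 40, "delta_pos": [5.0, 35.0, 0.0], "turn": -0.09}, {"claw": 40, "delta_pos": [2.0, 35.0, 1.0], "turn": -0.09}, {"claw": 40, "delta_pos": [-0.0, -0.0, 30.0], "turn": -0.0}, {"claw": 40, "delta_pos": [-0.0, -0.0, 30.0], "turn": -0.0}]
end [471.8  17.5 111.9] 3.118
```

Request:
{"name": "step_arm", "arguments": {
  "motion": [
    {"claw":40,"delta_pos":[29,21,0],"turn":-0.09},
    {"claw":40,"delta_pos":[26,23,0],"turn":-0.09},
    {"claw":40,"delta_pos":[25,25,0],"turn":-0.09},
    {"claw":40,"delta_pos":[22,27,0],"turn":-0.09},
    {"claw":40,"delta_pos":[20,30,0],"turn":-0.09},
    {"claw":40,"delta_pos":[17,31,0],"turn":-0.09},
    {"claw":40,"delta_pos":[14,32,0],"turn":-0.09},
    {"claw":40,"delta_pos":[11,33,0],"turn":-0.09}
  ]
}}

```text
clock: 26.25
eef_pos: [464.8, -86.8, 174.6]
tcp_rot: [3.141, 0.002, 2.852]
contact_force: [0.7, -0.9, -3.5]
opening: 0.566
grasp_force: 64.3
```

Request:
{"name": "step_arm", "arguments": {
  "motion": [
    {"claw":40,"delta_pos":[8,35,0],"turn":-0.09},
    {"claw":40,"delta_pos":[5,35,0],"turn":-0.09},
    {"claw":40,"delta_pos":[2,35,0],"turn":-0.09},
    {"claw":40,"delta_pos":[0,0,30],"turn":0},
    {"claw":40,"delta_pos":[0,0,30],"turn":0},
    {"claw":40,"delta_pos":[0,0,0],"turn":0},
    {"claw":40,"delta_pos":[0,0,0],"turn":0},
    {"claw":40,"delta_pos":[0,0,0],"turn":0}
  ]
}}

```text
clock: 26.92
eef_pos: [472.3, 17.4, 114.8]
tcp_rot: [3.142, 0.001, 3.117]
contact_force: [0.2, 0.4, -2.8]
opening: 0.562
grasp_force: 64.1
```

Run:
```python
from h import *
s=sense(); P=s['eef_pos'];print(P,s['tcp_rot'],s['opening']*85.4,s['contact_force'])
d=snap('wrist','w11'); held(d,P,2.3,25,43)
hsv=cv2.cvtColor(d['img'],cv2.COLOR_RGB2HSV); print(d['img'][130:260:4,251].tolist())
```

```text
[472.27031628  17.44629311 114.81191034] [3.14157143e+00 1.44861469e-03 3.11730440e+00] 48.026118764857685 [ 0.19197736  0.3547307  -2.77917213]
first red row [196] white rows [  0 235]
far end - TCP [-43.40707624   1.18645574  27.3       ] expect -43 nut [-44.52545448   1.22484579  30.3       ]
[[102, 91, 79], [92, 91, 91], [92, 91, 92], [85, 84, 84], [61, 55, 49], [58, 53, 47], [57, 53, 48], [57, 52, 48], [56, 53, 49], [57, 54, 51], [78, 78, 80], [77, 78, 81], [80, 81, 84], [82, 83, 87], [85, 86, 88], [83, 84, 87], [84, 83, 86], [185, 63, 58], [186, 63, 59], [243, 242, 238], [243, 242, 238], [243, 242, 238], [243, 242, 238], [243, 242, 237], [243, 242, 237], [242, 241, 237], [242, 241, 236], [188, 62, 58], [187, 59, 54], [186, 58, 53], [186, 56, 52], [185, 53, 49], [186, 52, 49]]
```

Request:
{"name": "step_arm", "arguments": {
  "motion": [
    {"claw":40,"delta_pos":[0,0,14],"turn":0},
    {"claw":40,"delta_pos":[0,0,9],"turn":0},
    {"claw":40,"delta_pos":[0,0,4],"turn":0},
    {"claw":40,"delta_pos":[0,0,0],"turn":0},
    {"claw":40,"delta_pos":[0,0,0],"turn":0}
  ]
}}

```text
clock: 27.38
eef_pos: [471.7, 17.5, 86.6]
tcp_rot: [3.142, -0.0, 3.117]
contact_force: [0.9, 1.1, -3.9]
opening: 0.564
grasp_force: 64.5
```

Request:
{"name": "step_arm", "arguments": {
  "motion": [
    {"claw":40,"delta_pos":[0,0,2],"turn":0},
    {"claw":40,"delta_pos":[0,0,2],"turn":0},
    {"claw":40,"delta_pos":[0,0,2],"turn":0}
  ]
}}

```text
clock: 27.63
eef_pos: [472.4, 17.6, 81.0]
tcp_rot: [-3.141, 0.002, 3.118]
contact_force: [-1.2, -1.7, 6.0]
opening: 0.564
grasp_force: 65.3
```

Request:
{"name": "step_arm", "arguments": {
  "motion": [
    {"claw":40,"delta_pos":[0,0,2],"turn":0},
    {"claw":40,"delta_pos":[0,0,2],"turn":0},
    {"claw":40,"delta_pos":[0,0,2],"turn":0}
  ]
}}

```text
clock: 27.88
eef_pos: [472.8, 17.6, 75.1]
tcp_rot: [-3.141, 0.002, 3.119]
contact_force: [-1.0, -2.1, 8.0]
opening: 0.567
grasp_force: 65.5
```

Request:
{"name": "step_arm", "arguments": {
  "motion": [
    {"claw":40,"delta_pos":[0,0,2],"turn":0},
    {"claw":40,"delta_pos":[0,0,2],"turn":0},
    {"claw":40,"delta_pos":[0,0,2],"turn":0},
    {"claw":40,"delta_pos":[0,0,2],"turn":0}
  ]
}}

```text
clock: 28.22
eef_pos: [472.5, 17.6, 66.7]
tcp_rot: [-3.141, 0.002, 3.119]
contact_force: [1.3, -2.0, 1.0]
opening: 0.564
grasp_force: 65.2
```

Request:
{"name": "step_arm", "arguments": {
  "motion": [
    {"claw":40,"delta_pos":[0,0,3],"turn":0},
    {"claw":40,"delta_pos":[0,0,3],"turn":0},
    {"claw":40,"delta_pos":[0,0,3],"turn":0},
    {"claw":40,"delta_pos":[0,0,1],"turn":0}
  ]
}}

```text
clock: 28.55
eef_pos: [470.5, 17.6, 55.3]
tcp_rot: [-3.142, -0.002, 3.117]
contact_force: [-0.4, -2.9, -4.3]
opening: 0.564
grasp_force: 64.3
```

Request:
{"name": "step_arm", "arguments": {
  "motion": [
    {"claw":40,"delta_pos":[0,0,1],"turn":0},
    {"claw":40,"delta_pos":[0,0,0],"turn":0}
  ]
}}

```text
clock: 28.72
eef_pos: [470.8, 17.7, 54.8]
tcp_rot: [3.142, -0.002, 3.117]
contact_force: [-1.1, -1.3, -5.1]
opening: 0.561
grasp_force: 64.6
```

Request:
{"name": "step_arm", "arguments": {
  "motion": [
    {"claw":40,"delta_pos":[0,0,1],"turn":0},
    {"claw":40,"delta_pos":[0,0,0.5],"turn":0}
  ]
}}

```text
clock: 28.88
eef_pos: [471.0, 17.7, 54.4]
tcp_rot: [3.142, -0.001, 3.118]
contact_force: [-7.1, -2.0, 21.1]
opening: 0.56
grasp_force: 66.8
```

Request:
{"name": "step_arm", "arguments": {
  "motion": [
    {"claw":40,"delta_pos":[0,0,0.5],"turn":0},
    {"claw":40,"delta_pos":[0,0,0],"turn":0}
  ]
}}

```text
clock: 29.05
eef_pos: [471.0, 17.7, 54.4]
tcp_rot: [3.142, -0.001, 3.117]
contact_force: [-8.4, -1.7, 20.3]
opening: 0.558
grasp_force: 67.3
```

Request:
{"name": "step_arm", "arguments": {
  "motion": [
    {"claw":66,"delta_pos":[0,0,-1],"turn":0},
    {"claw":66,"delta_pos":[0,0,0],"turn":0},
    {"claw":66,"delta_pos":[0,0,0],"turn":0},
    {"claw":66,"delta_pos":[0,0,-25],"turn":0},
    {"claw":66,"delta_pos":[0,0,-35],"turn":0},
    {"claw":66,"delta_pos":[0,0,-35],"turn":0},
    {"claw":66,"delta_pos":[0,0,-35],"turn":0},
    {"claw":66,"delta_pos":[0,0,0],"turn":0}
  ]
}}

```text
clock: 29.72
eef_pos: [475.3, 18.0, 190.4]
tcp_rot: [3.141, 0.01, 3.118]
contact_force: [1.8, 0.0, 0.4]
opening: 0.778
grasp_force: 0.0
```

Run:
```python
from h import *
s=sense(); print(s['eef_pos'],s['tcp_rot'],s['contact_force'])
d=snap('side','s12')
for c in bodies(d): print(cv2.minAreaRect(c))
report(d)
plan([(631.7,-372.6,160,2.258),(631.7,-372.6,125,2.258)],60)
```

```text
[475.33171573  17.9681035  190.36763637] [3.14080013 0.00979053 3.11770166] [1.82149462 0.04463278 0.42227985]
((230.18446350097656, 188.19602966308594), (67.2553482055664, 27.56669044494629), 64.48612976074219)
((426.72381591796875, 263.8772888183594), (171.20510864257812, 54.61334228515625), 46.33222579956055)
((340.54595947265625, 307.02435302734375), (27.813325881958008, 13.46476936340332), 27.89727020263672)
[230. 188.] slim  ctr [477.7 202.8] L 389.5 ang 1.624
[230. 188.] thick ctr [476.1 185. ] L 383.2 ang 1.624
[427. 264.] slim  ctr [ 921.5 -272. ] L 498.1 ang 1.639
[427. 264.] thick ctr [ 915.3 -281.8] L 490.0 ang 1.639
[341. 307.] slim  ctr [ 635.2 -376.1] L 65.8 ang 2.245
[341. 307.] thick ctr [ 632.4 -382.2] L 64.7 ang 2.245
[{"claw": 60, "delta_pos": [-14.0, -32.0, 2.0], "turn": 0.07}, {"claw": 60, "delta_pos": [-16.0, -31.0, 3.0], "turn": 0.07}, {"claw": 60, "delta_pos": [-18.0, -30.0, 2.0], "turn": 0.07}, {"claw": 60, "delta_pos": [-21.0, -29.0, 2.0], "turn": 0.08}, {"claw": 60, "delta_pos": [-22.0, -27.0, 3.0], "turn": 0.07}, {"claw": 60, "delta_pos": [-25.0, -25.0, 2.0], "turn": 0.07}, {"claw": 60, "delta_pos": [-26.0, -24.0, 2.0], "turn": 0.07}, {"claw": 60, "delta_pos": [-27.0, -21.0, 2.0], "turn": 0.07}]
[{"claw": 60, "delta_pos": [-29.0, -20.0, 3.0], "turn": 0.07}, {"claw": 60, "delta_pos": [-31.0, -17.0, 2.0], "turn": 0.08}, {"claw": 60, "delta_pos": [-31.0, -15.0, 2.0], "turn": 0.07}, {"claw": 60, "delta_pos": [-33.0, -13.0, 3.0], "turn": 0.07}, {"claw": 60, "delta_pos": [-0.0, -0.0, 35.0], "turn": -0.0}]
end [ 631.7 -372.3  124.7] 2.258
```

Request:
{"name": "step_arm", "arguments": {
  "motion": [
    {"claw":60,"delta_pos":[-14,-32,2],"turn":0.07},
    {"claw":60,"delta_pos":[-16,-31,3],"turn":0.07},
    {"claw":60,"delta_pos":[-18,-30,2],"turn":0.07},
    {"claw":60,"delta_pos":[-21,-29,2],"turn":0.08},
    {"claw":60,"delta_pos":[-22,-27,3],"turn":0.07},
    {"claw":60,"delta_pos":[-25,-25,2],"turn":0.07},
    {"claw":60,"delta_pos":[-26,-24,2],"turn":0.07},
    {"claw":60,"delta_pos":[-27,-21,2],"turn":0.07}
  ]
}}

```text
clock: 30.43
eef_pos: [576.3, -243.8, 164.5]
tcp_rot: [-3.141, -0.002, 2.544]
contact_force: [-0.1, 1.0, -0.0]
opening: 0.702
grasp_force: 0.0
```

Request:
{"name": "step_arm", "arguments": {
  "motion": [
    {"claw":60,"delta_pos":[-29,-20,3],"turn":0.07},
    {"claw":60,"delta_pos":[-31,-17,2],"turn":0.08},
    {"claw":60,"delta_pos":[-31,-15,2],"turn":0.07},
    {"claw":60,"delta_pos":[-33,-13,3],"turn":0.07},
    {"claw":60,"delta_pos":[0,0,35],"turn":0},
    {"claw":60,"delta_pos":[0,0,0],"turn":0},
    {"claw":60,"delta_pos":[0,0,0],"turn":0},
    {"claw":60,"delta_pos":[0,0,0],"turn":0}
  ]
}}

```text
clock: 31.1
eef_pos: [628.7, -371.6, 120.7]
tcp_rot: [-3.141, -0.002, 2.258]
contact_force: [-0.1, 0.6, 0.7]
opening: 0.697
grasp_force: 0.0
```

Run:
```python
from h import *
s=sense(); print(s['eef_pos'],s['tcp_rot'],s['contact_force'])
d=snap('wrist','w13'); chk(d,(631.7,-372.6),2.258,43,17,20); chk(d,(631.7,-372.6),2.258,55,20,20)
for c in bodies(d): print(cv2.boundingRect(c),cv2.minAreaRect(c))
```

```text
[ 628.67491647 -371.63754103  120.69326453] [-3.14111925e+00 -1.92703789e-03  2.25839400e+00] [-0.14674382  0.62594753  0.66118604]
expect -43 [253.4 246.8]
expect 43 [253.7 151.2]
expect -55 [253.4 260.3]
expect 55 [253.7 136.5]
(236, 147, 39, 97) ((253.6639404296875, 195.26181030273438), (38.07017517089844, 95.64667510986328), 1.6365771293640137)
(437, 255, 75, 129) ((474.0, 319.0), (128.0, 74.0), 90.0)
(354, 355, 47, 29) ((376.5350341796875, 377.8162536621094), (34.96245193481445, 35.22706985473633), 55.784297943115234)
```

View pics/w13.png

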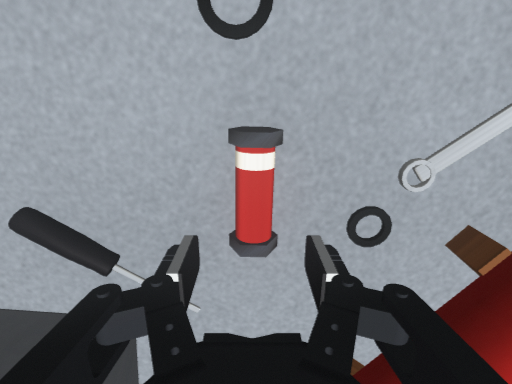

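The slim short cartridge is at column 254 with its body in rows 147 to 244. The driver's tip at (198,309) and the small seal at (369,226) are clear of the fingers.

Request:
{"name": "step_arm", "arguments": {
  "motion": [
    {"claw":60,"delta_pos":[0.4,1.7,30],"turn":0},
    {"claw":60,"delta_pos":[0,0,35],"turn":0},
    {"claw":60,"delta_pos":[0,0,30],"turn":0},
    {"claw":60,"delta_pos":[0,0,11],"turn":0},
    {"claw":60,"delta_pos":[0,0,0],"turn":0},
    {"claw":25,"delta_pos":[0,0,0],"turn":0},
    {"claw":25,"delta_pos":[0,0,0],"turn":0},
    {"claw":25,"delta_pos":[0,0,0],"turn":0}
  ]
}}

```text
clock: 31.82
eef_pos: [632.0, -372.0, 18.5]
tcp_rot: [3.14, 0.004, 2.258]
contact_force: [0.4, 0.8, 5.6]
opening: 0.371
grasp_force: 59.7
```

Request:
{"name": "step_arm", "arguments": {
  "motion": [
    {"claw":25,"delta_pos":[0,0,0],"turn":0},
    {"claw":25,"delta_pos":[0,0,0],"turn":0},
    {"claw":25,"delta_pos":[0,0,0],"turn":0}
  ]
}}

```text
clock: 32.07
eef_pos: [632.0, -372.0, 18.4]
tcp_rot: [3.14, 0.004, 2.258]
contact_force: [-0.6, 1.5, 7.3]
opening: 0.379
grasp_force: 59.9
```

Request:
{"name": "step_arm", "arguments": {
  "motion": [
    {"claw":25,"delta_pos":[0,0,-20],"turn":0},
    {"claw":25,"delta_pos":[0,0,-30],"turn":0},
    {"claw":25,"delta_pos":[0,0,-35],"turn":0},
    {"claw":25,"delta_pos":[0,0,-35],"turn":0},
    {"claw":25,"delta_pos":[0,0,-35],"turn":0}
  ]
}}

```text
clock: 32.48
eef_pos: [630.2, -371.2, 173.2]
tcp_rot: [3.141, 0.001, 2.258]
contact_force: [1.4, 0.1, -2.3]
opening: 0.371
grasp_force: 59.9
```

Run:
```python
from h import *
s=sense(); print(s['eef_pos'],s['tcp_rot'],s['opening']*85.4,s['grasp_force'],s['contact_force'])
plan([(540,-50,175,2.8),(473.9,107.4,175,3.121),(473.9,107.4,112,3.121)],25)
```

```text
[ 630.24591593 -371.17555625  173.23357638] [3.14114977e+00 1.26546147e-03 2.25778086e+00] 31.70923539011396 59.882168769836426 [ 1.39704062  0.05711072 -2.26870745]
[{"claw": 25, "delta_pos": [31.0, 13.0, -0.0], "turn": -0.05}, {"claw": 25, "delta_pos": [29.0, 15.0, -0.0], "turn": -0.06}, {"claw": 25, "delta_pos": [29.0, 17.0, -1.0], "turn": -0.05}, {"claw": 25, "delta_pos": [28.0, 18.0, 0.0], "turn": -0.06}, {"claw": 25, "delta_pos": [27.0, 20.0, 0.0], "turn": -0.05}, {"claw": 25, "delta_pos": [26.0, 21.0, -0.0], "turn": -0.06}, {"claw": 25, "delta_pos": [25.0, 22.0, -0.0], "turn": -0.05}, {"claw": 25, "delta_pos": [23.0, 24.0, -0.0], "turn": -0.05}]
[{"claw": 25, "delta_pos": [22.0, 25.0, -1.0], "turn": -0.06}, {"claw": 25, "delta_pos": [21.0, 26.0, 0.0], "turn": -0.05}, {"claw": 25, "delta_pos": [23.0, 25.0, 0.0], "turn": -0.06}, {"claw": 25, "delta_pos": [21.0, 27.0, 0.0], "turn": -0.07}, {"claw": 25, "delta_pos": [20.0, 28.0, 0.0], "turn": -0.06}, {"claw": 25, "delta_pos": [18.0, 29.0, 0.0], "turn": -0.07}, {"claw": 25, "delta_pos": [16.0, 30.0, 0.0], "turn": -0.06}, {"claw": 25, "delta_pos": [-0.0, 0.0, 32.0], "turn": -0.0}]
[{"claw": 25, "delta_pos": [-0.0, 0.0, 31.0], "turn": -0.0}]
end [473.5 107.1 112.2] 3.118
```

Request:
{"name": "step_arm", "arguments": {
  "motion": [
    {"claw":25,"delta_pos":[31,13,0],"turn":-0.05},
    {"claw":25,"delta_pos":[29,15,0],"turn":-0.06},
    {"claw":25,"delta_pos":[29,17,-1],"turn":-0.05},
    {"claw":25,"delta_pos":[28,18,0],"turn":-0.06},
    {"claw":25,"delta_pos":[27,20,0],"turn":-0.05},
    {"claw":25,"delta_pos":[26,21,0],"turn":-0.06},
    {"claw":25,"delta_pos":[25,22,0],"turn":-0.05},
    {"claw":25,"delta_pos":[23,24,0],"turn":-0.05}
  ]
}}

```text
clock: 33.15
eef_pos: [557.5, -113.1, 172.7]
tcp_rot: [3.141, 0.002, 2.69]
contact_force: [1.3, -0.3, -1.4]
opening: 0.376
grasp_force: 60.1
```

Request:
{"name": "step_arm", "arguments": {
  "motion": [
    {"claw":25,"delta_pos":[22,25,-1],"turn":-0.06},
    {"claw":25,"delta_pos":[21,26,0],"turn":-0.05},
    {"claw":25,"delta_pos":[23,25,0],"turn":-0.06},
    {"claw":25,"delta_pos":[21,27,0],"turn":-0.07},
    {"claw":25,"delta_pos":[20,28,0],"turn":-0.06},
    {"claw":25,"delta_pos":[18,29,0],"turn":-0.07},
    {"claw":25,"delta_pos":[16,30,0],"turn":-0.06},
    {"claw":25,"delta_pos":[0,0,32],"turn":0}
  ]
}}

```text
clock: 33.82
eef_pos: [475.6, 112.1, 145.6]
tcp_rot: [3.138, 0.01, 3.124]
contact_force: [2.1, -0.1, -1.9]
opening: 0.375
grasp_force: 59.9
```

Request:
{"name": "step_arm", "arguments": {
  "motion": [
    {"claw":25,"delta_pos":[0,0,31],"turn":0},
    {"claw":25,"delta_pos":[0,0,0],"turn":0},
    {"claw":25,"delta_pos":[0,0,0],"turn":0},
    {"claw":25,"delta_pos":[0,0,0],"turn":0}
  ]
}}

```text
clock: 34.15
eef_pos: [474.5, 107.1, 110.9]
tcp_rot: [3.141, 0.002, 3.117]
contact_force: [0.3, 0.6, -1.4]
opening: 0.378
grasp_force: 60.3
```

Run:
```python
from h import *
s=sense(); P=s['eef_pos'];print(P,s['tcp_rot'],s['opening']*85.4,s['contact_force'])
d=snap('wrist','w14'); held(d,P,1.6,17,43)
for q in [(472.1-33,17.4+.7,82)]: print(proj(d,q))
plan([(473.9,107.4,86,3.121)],25)
```

```text
[474.54996804 107.09848194 110.90143687] [3.14120785e+00 1.69560244e-03 3.11729236e+00] 32.25185000100642 [ 0.30274418  0.62863121 -1.44401216]
first red row [186] white rows [  0 223]
far end - TCP [-44.84227402   1.16433228  18.6       ] expect -43 nut [-45.84013849   1.19870921  21.6       ]
(np.float64(104.43926331477505), np.float64(179.39617087821836))
[{"claw": 25, "delta_pos": [1.0, 0.0, 25.0], "turn": -0.0}]
end [474.  107.1  86.2] 3.117
```

Request:
{"name": "step_arm", "arguments": {
  "motion": [
    {"claw":25,"delta_pos":[-1.5,0.3,14],"turn":0},
    {"claw":25,"delta_pos":[0,0,8],"turn":0},
    {"claw":25,"delta_pos":[0,0,4],"turn":0},
    {"claw":25,"delta_pos":[0,0,0],"turn":0},
    {"claw":25,"delta_pos":[0,0,0],"turn":0}
  ]
}}

```text
clock: 34.62
eef_pos: [475.1, 107.3, 83.6]
tcp_rot: [-3.142, 0.0, 3.117]
contact_force: [-0.0, 0.3, -2.2]
opening: 0.372
grasp_force: 60.4
```

Request:
{"name": "step_arm", "arguments": {
  "motion": [
    {"claw":25,"delta_pos":[0,0,2],"turn":0},
    {"claw":25,"delta_pos":[0,0,2],"turn":0},
    {"claw":25,"delta_pos":[0,0,2],"turn":0}
  ]
}}

```text
clock: 34.87
eef_pos: [475.8, 107.5, 78.0]
tcp_rot: [3.141, 0.002, 3.118]
contact_force: [-1.2, -1.3, 9.9]
opening: 0.373
grasp_force: 61.4
```

Request:
{"name": "step_arm", "arguments": {
  "motion": [
    {"claw":25,"delta_pos":[0,0,2],"turn":0},
    {"claw":25,"delta_pos":[0,0,2],"turn":0},
    {"claw":25,"delta_pos":[0,0,2],"turn":0}
  ]
}}

```text
clock: 35.12
eef_pos: [476.3, 107.5, 72.4]
tcp_rot: [3.142, 0.003, 3.119]
contact_force: [-0.6, -0.8, 10.7]
opening: 0.374
grasp_force: 61.5
```

Request:
{"name": "step_arm", "arguments": {
  "motion": [
    {"claw":25,"delta_pos":[0,0,2],"turn":0},
    {"claw":25,"delta_pos":[0,0,2],"turn":0},
    {"claw":25,"delta_pos":[0,0,2],"turn":0},
    {"claw":25,"delta_pos":[0,0,2],"turn":0}
  ]
}}

```text
clock: 35.45
eef_pos: [475.9, 107.5, 63.7]
tcp_rot: [-3.142, 0.002, 3.119]
contact_force: [1.6, -1.6, 0.4]
opening: 0.372
grasp_force: 60.6
```

Request:
{"name": "step_arm", "arguments": {
  "motion": [
    {"claw":25,"delta_pos":[0,0,3],"turn":0},
    {"claw":25,"delta_pos":[0,0,3],"turn":0},
    {"claw":25,"delta_pos":[0,0,2],"turn":0}
  ]
}}

```text
clock: 35.7
eef_pos: [474.5, 107.3, 55.0]
tcp_rot: [-3.141, -0.001, 3.117]
contact_force: [-8.7, -2.4, 39.2]
opening: 0.374
grasp_force: 64.5
```

Request:
{"name": "step_arm", "arguments": {
  "motion": [
    {"claw":25,"delta_pos":[0,0,1],"turn":0},
    {"claw":25,"delta_pos":[0,0,0],"turn":0}
  ]
}}

```text
clock: 35.87
eef_pos: [474.5, 107.3, 55.1]
tcp_rot: [-3.141, -0.001, 3.117]
contact_force: [-6.5, -1.7, 20.7]
opening: 0.372
grasp_force: 63.0
```

Request:
{"name": "step_arm", "arguments": {
  "motion": [
    {"claw":50,"delta_pos":[0,0,-1.5],"turn":0},
    {"claw":50,"delta_pos":[0,0,0],"turn":0},
    {"claw":50,"delta_pos":[0,0,0],"turn":0},
    {"claw":50,"delta_pos":[0,0,-25],"turn":0},
    {"claw":50,"delta_pos":[0,0,-35],"turn":0},
    {"claw":50,"delta_pos":[0,0,-35],"turn":0},
    {"claw":50,"delta_pos":[0,0,-40],"turn":0},
    {"claw":50,"delta_pos":[0,0,-40],"turn":0}
  ]
}}

```text
clock: 36.53
eef_pos: [474.3, 107.3, 232.0]
tcp_rot: [-3.142, -0.001, 3.117]
contact_force: [1.8, 0.3, -1.0]
opening: 0.585
grasp_force: 0.0
```

Request:
{"name": "step_arm", "arguments": {
  "motion": [
    {"claw":50,"delta_pos":[0,0,-40],"turn":0},
    {"claw":50,"delta_pos":[0,0,-40],"turn":0},
    {"claw":50,"delta_pos":[0,0,0],"turn":0},
    {"claw":50,"delta_pos":[0,0,0],"turn":0}
  ]
}}

```text
clock: 36.87
eef_pos: [476.2, 107.8, 312.8]
tcp_rot: [3.14, 0.005, 3.118]
contact_force: [-0.1, 0.2, 0.6]
opening: 0.581
grasp_force: 0.0
```

Run:
```python
from h import *
s=sense(); print(s['eef_pos'],s['tcp_rot'],s['contact_force'])
d=snap('wrist','w15'); e=snap('side','s15')
a=cv2.resize(d['img'],(480,360)); b=cv2.resize(e['img'][120:260,150:320],(312,257))
o=np.zeros((360,792,3),np.uint8); o[:,:480]=a; o[:257,480:]=b; cv2.imwrite('pics/v15.png',o[:,:,::-1])
plan([(580,260,315,1.8),(640,234.5,315,1.424),(640,234.5,230,1.424)],40)
```

```text
[476.17938536 107.75265095 312.83293954] [3.14023846 0.00453127 3.1175365 ] [-0.09615738  0.23994833  0.63729395]
[{"claw": 40, "delta_pos": [-8.0, 13.0, -0.0], "turn": 0.11}, {"claw": 40, "delta_pos": [-8.0, 14.0, -1.0], "turn": 0.11}, {"claw": 40, "delta_pos": [-5.0, 14.0, -0.0], "turn": 0.11}, {"claw": 40, "delta_pos": [-4.0, 15.0, -1.0], "turn": 0.11}, {"claw": 40, "delta_pos": [-2.0, 15.0, -0.0], "turn": 0.11}, {"claw": 40, "delta_pos": [-0.0, 16.0, -1.0], "turn": 0.11}, {"claw": 40, "delta_pos": [1.0, 15.0, -0.0], "turn": 0.11}, {"claw": 40, "delta_pos": [3.0, 16.0, -1.0], "turn": 0.11}]
[{"claw": 40, "delta_pos": [4.0, 14.0, -0.0], "turn": 0.11}, {"claw": 40, "delta_pos": [6.0, 15.0, -0.0], "turn": 0.11}, {"claw": 40, "delta_pos": [8.0, 13.0, -1.0], "turn": 0.11}, {"claw": 40, "delta_pos": [9.0, 12.0, -0.0], "turn": 0.11}, {"claw": 40, "delta_pos": [-10.0, 13.0, -0.0], "turn": 0.09}, {"claw": 40, "delta_pos": [-8.0, 14.0, -0.0], "turn": 0.1}, {"claw": 40, "delta_pos": [-7.0, 15.0, -0.0], "turn": 0.09}, {"claw": 40, "delta_pos": [-5.0, 16.0, -0.0], "turn": 0.09}]
[{"claw": 40, "delta_pos": [-0.0, -0.0, 28.0], "turn": 0.0}, {"claw": 40, "delta_pos": [-0.0, -0.0, 28.0], "turn": 0.0}, {"claw": 40, "delta_pos": [-0.0, -0.0, 29.0], "turn": 0.0}]
end [640.4 234.6 229.7] 1.428
```

View pics/v15.png

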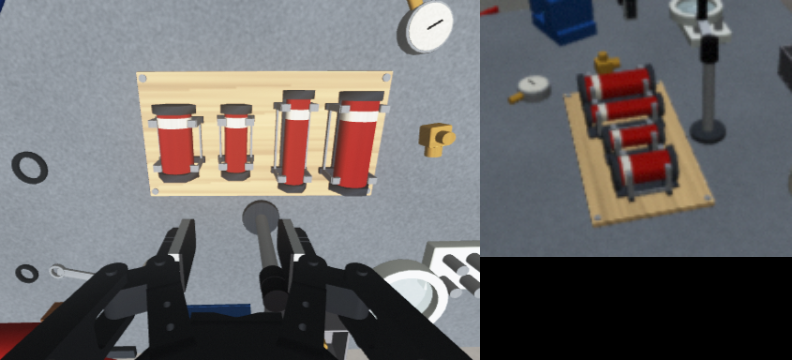

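All four cartridges sit level in their clips, with the jaws visible either side of each body, and the lamp is still swung aside. Next is the knob.

Request:
{"name": "step_arm", "arguments": {
  "motion": [
    {"claw":50,"delta_pos":[-8,13,0],"turn":0.11},
    {"claw":50,"delta_pos":[-8,14,0],"turn":0.11},
    {"claw":50,"delta_pos":[-5,14,0],"turn":0.11},
    {"claw":50,"delta_pos":[-4,15,0],"turn":0.11},
    {"claw":50,"delta_pos":[-2,15,0],"turn":0.11},
    {"claw":50,"delta_pos":[0,16,0],"turn":0.11},
    {"claw":50,"delta_pos":[1,15,0],"turn":0.11},
    {"claw":50,"delta_pos":[3,16,0],"turn":0.11}
  ]
}}

```text
clock: 37.63
eef_pos: [544.8, 209.9, 308.0]
tcp_rot: [-3.137, -0.001, 2.232]
contact_force: [-0.2, -0.9, -0.6]
opening: 0.581
grasp_force: 0.0
```

Request:
{"name": "step_arm", "arguments": {
  "motion": [
    {"claw":50,"delta_pos":[4,14,0],"turn":0.11},
    {"claw":50,"delta_pos":[6,15,0],"turn":0.11},
    {"claw":50,"delta_pos":[8,13,0],"turn":0.11},
    {"claw":50,"delta_pos":[9,12,0],"turn":0.11},
    {"claw":50,"delta_pos":[-10,13,0],"turn":0.09},
    {"claw":50,"delta_pos":[-8,14,0],"turn":0.1},
    {"claw":50,"delta_pos":[-7,15,0],"turn":0.09},
    {"claw":50,"delta_pos":[-5,16,0],"turn":0.09}
  ]
}}

```text
clock: 38.3
eef_pos: [640.7, 234.2, 307.6]
tcp_rot: [-3.138, 0.002, 1.424]
contact_force: [-0.4, -0.5, 0.2]
opening: 0.589
grasp_force: 0.0
```

Request:
{"name": "step_arm", "arguments": {
  "motion": [
    {"claw":50,"delta_pos":[0,0,0],"turn":0},
    {"claw":50,"delta_pos":[0,0,0],"turn":0},
    {"claw":50,"delta_pos":[0,0,0],"turn":0}
  ]
}}

```text
clock: 38.55
eef_pos: [639.9, 234.7, 308.9]
tcp_rot: [-3.139, 0.001, 1.43]
contact_force: [-0.7, -0.1, -0.6]
opening: 0.589
grasp_force: 0.0
```

Run:
```python
from h import *
plan([(640,234.5,230,1.424)],50)
```

```text
[{"claw": 50, "delta_pos": [-0.0, 0.0, 26.0], "turn": 0.0}, {"claw": 50, "delta_pos": [-0.0, 0.0, 27.0], "turn": 0.0}, {"claw": 50, "delta_pos": [-0.0, 0.0, 26.0], "turn": 0.01}]
end [639.9 234.7 229.9] 1.42
```

Request:
{"name": "step_arm", "arguments": {
  "motion": [
    {"claw":50,"delta_pos":[0,0,30],"turn":0},
    {"claw":50,"delta_pos":[0,0,30],"turn":0},
    {"claw":50,"delta_pos":[0,0,19],"turn":0},
    {"claw":5,"delta_pos":[0,0,0],"turn":0},
    {"claw":5,"delta_pos":[0,0,0],"turn":0},
    {"claw":5,"delta_pos":[0,0,0],"turn":0},
    {"claw":5,"delta_pos":[0,0,0],"turn":0},
    {"claw":5,"delta_pos":[0,0,0],"turn":0}
  ],
  "force": 25
}}

```text
clock: 39.22
eef_pos: [639.9, 235.1, 232.4]
tcp_rot: [-3.14, -0.0, 1.429]
contact_force: [-5.3, 1.9, -6.0]
opening: 0.228
grasp_force: 25.3
```

Run:
```python
from h import *
s=sense(); P=s['eef_pos'];print(P,s['tcp_rot'],s['opening']*85.4,s['grasp_force'],s['contact_force'])
h=np.array([627.7,150.4]); v=P[:2]-h; print(np.linalg.norm(v), np.arctan2(v[1],-v[0]))
plan(arc(h,85,1.717,0.02,24,0,P[2])[:],5)
```

```text
[639.86096401 235.14019443 232.4156642 ] [-3.13970619e+00 -1.38123607e-04  1.42858949e+00] 19.431615532094977 25.347130000591278 [-5.25547034  1.92340088 -6.02645429]
85.60835004561119 1.7133319516553809
[{"claw": 5, "delta_pos": [-1.0, -6.0, -0.0], "turn": -0.07}, {"claw": 5, "delta_pos": [-0.0, -6.0, -0.0], "turn": -0.07}, {"claw": 5, "delta_pos": [-0.0, -6.0, -0.0], "turn": -0.07}, {"claw": 5, "delta_pos": [-0.0, -6.0, -0.0], "turn": -0.07}, {"claw": 5, "delta_pos": [-1.0, -6.0, -0.0], "turn": -0.07}, {"claw": 5, "delta_pos": [0.0, -6.0, -0.0], "turn": -0.07}, {"claw": 5, "delta_pos": [-0.0, -6.0, -0.0], "turn": -0.07}, {"claw": 5, "delta_pos": [-0.0, -6.0, -0.0], "turn": -0.07}]
[{"claw": 5, "delta_pos": [-1.0, -6.0, -0.0], "turn": -0.07}, {"claw": 5, "delta_pos": [0.0, -6.0, -0.0], "turn": -0.07}, {"claw": 5, "delta_pos": [-0.0, -6.0, -0.0], "turn": -0.07}, {"claw": 5, "delta_pos": [-0.0, -6.0, -0.0], "turn": -0.07}, {"claw": 5, "delta_pos": [-1.0, -6.0, -0.0], "turn": -0.08}, {"claw": 5, "delta_pos": [0.0, -6.0, -0.0], "turn": -0.07}, {"claw": 5, "delta_pos": [-0.0, -6.0, -0.0], "turn": -0.07}, {"claw": 5, "delta_pos": [-0.0, -6.0, -0.0], "turn": -0.07}]
[{"claw": 5, "delta_pos": [-0.0, -6.0, -0.0], "turn": -0.07}, {"claw": 5, "delta_pos": [-1.0, -6.0, -0.0], "turn": -0.07}, {"claw": 5, "delta_pos": [0.0, -6.0, -0.0], "turn": -0.07}, {"claw": 5, "delta_pos": [-0.0, -6.0, -0.0], "turn": -0.07}, {"claw": 5, "delta_pos": [-0.0, -6.0, -0.0], "turn": -0.07}, {"claw": 5, "delta_pos": [-1.0, -6.0, -0.0], "turn": -0.07}, {"claw": 5, "delta_pos": [0.0, -6.0, -0.0], "turn": -0.07}, {"claw": 5, "delta_pos": [-0.0, -6.0, -0.0], "turn": -0.07}]
end [542.7 151.9 232.4] 3.119
```

Request:
{"name": "step_arm", "arguments": {
  "motion": [
    {"claw":5,"delta_pos":[-0.2,-6,0],"turn":-0.071},
    {"claw":5,"delta_pos":[-0.2,-6,0],"turn":-0.071},
    {"claw":5,"delta_pos":[-0.2,-6,0],"turn":-0.071},
    {"claw":5,"delta_pos":[-0.2,-6,0],"turn":-0.071},
    {"claw":5,"delta_pos":[-0.2,-6,0],"turn":-0.071},
    {"claw":5,"delta_pos":[-0.2,-6,0],"turn":-0.071},
    {"claw":5,"delta_pos":[-0.2,-6,0],"turn":-0.071},
    {"claw":5,"delta_pos":[-0.2,-6,0],"turn":-0.071}
  ]
}}

```text
clock: 39.88
eef_pos: [593.4, 229.2, 232.4]
tcp_rot: [3.141, -0.002, 2.0]
contact_force: [-0.7, 4.8, -9.5]
opening: 0.225
grasp_force: 25.6
```

Run:
```python
from h import *
s=sense(); P=s['eef_pos']; h=np.array([627.7,150.4]); v=P[:2]-h; print(np.linalg.norm(v), np.arctan2(v[1],-v[0]),s['contact_force'],s['opening']*85.4)
```

```text
85.90432232767016 1.1603782149125146 [-0.66837976  4.81874391 -9.47522591] 19.18034448099714
```

Request:
{"name": "step_arm", "arguments": {
  "motion": [
    {"claw":5,"delta_pos":[-0.2,-6,0],"turn":-0.071},
    {"claw":5,"delta_pos":[-0.2,-6,0],"turn":-0.071},
    {"claw":5,"delta_pos":[-0.2,-6,0],"turn":-0.071},
    {"claw":5,"delta_pos":[-0.2,-6,0],"turn":-0.071},
    {"claw":5,"delta_pos":[-0.2,-6,0],"turn":-0.071},
    {"claw":5,"delta_pos":[-0.2,-6,0],"turn":-0.071},
    {"claw":5,"delta_pos":[-0.2,-6,0],"turn":-0.071},
    {"claw":5,"delta_pos":[-0.2,-6,0],"turn":-0.071}
  ]
}}

```text
clock: 40.55
eef_pos: [556.4, 198.4, 232.4]
tcp_rot: [3.141, -0.003, 2.568]
contact_force: [-7.0, 6.1, -7.1]
opening: 0.223
grasp_force: 25.9
```

Request:
{"name": "step_arm", "arguments": {
  "motion": [
    {"claw":5,"delta_pos":[-0.2,-6,0],"turn":-0.071},
    {"claw":5,"delta_pos":[-0.2,-6,0],"turn":-0.071},
    {"claw":5,"delta_pos":[-0.2,-6,0],"turn":-0.071},
    {"claw":5,"delta_pos":[-0.2,-6,0],"turn":-0.071},
    {"claw":5,"delta_pos":[-0.2,-6,0],"turn":-0.071},
    {"claw":5,"delta_pos":[-0.2,-6,0],"turn":-0.071},
    {"claw":5,"delta_pos":[0,0,0],"turn":0},
    {"claw":5,"delta_pos":[0,0,0],"turn":0}
  ]
}}

```text
clock: 41.22
eef_pos: [542.8, 163.9, 232.4]
tcp_rot: [-3.141, -0.004, 2.991]
contact_force: [-10.0, 1.0, -2.5]
opening: 0.223
grasp_force: 26.3
```

Run:
```python
from h import *
np.set_printoptions(precision=2,suppress=True)
s=sense(); P=s['eef_pos']; h=np.array([627.7,150.4]); v=P[:2]-h; print(P,np.linalg.norm(v), np.arctan2(v[1],-v[0]),s['contact_force'],s['opening']*85.4)
```

```text
[542.8  163.92 232.35] 85.96740305493027 0.15795364343639914 [-10.03   0.99  -2.53] 19.012061609870962
```

Request:
{"name": "step_arm", "arguments": {
  "motion": [
    {"claw":5,"delta_pos":[-0.5,-6,0],"turn":-0.07},
    {"claw":5,"delta_pos":[-0.5,-6.2,0],"turn":-0.06},
    {"claw":5,"delta_pos":[0,0,0],"turn":0},
    {"claw":5,"delta_pos":[0,0,0],"turn":0},
    {"claw":5,"delta_pos":[0,0,0],"turn":0}
  ]
}}

```text
clock: 41.63
eef_pos: [541.8, 152.0, 232.3]
tcp_rot: [3.141, -0.005, 3.121]
contact_force: [-12.2, 1.6, -0.9]
opening: 0.224
grasp_force: 26.5
```

Run:
```python
from h import *
from scipy.optimize import least_squares
np.set_printoptions(precision=2,suppress=True)
s=sense(); print(s['eef_pos'],s['contact_force'])
p=np.array([(543.84,135.68),(546.1,175.6),(566.4,210),(599.9,231),(619.4,235.1),(639.9,234.6),(593.4,229.2),(556.4,198.4),(542.8,163.9)])
print(least_squares(lambda h:np.hypot(*(p-h).T)-85,[628,150]).x)
```

```text
[541.82 151.98 232.34] [-12.15   1.65  -0.91]
[627.11 150.69]
```

Request:
{"name": "step_arm", "arguments": {
  "motion": [
    {"claw":40,"delta_pos":[0,0,0],"turn":0},
    {"claw":40,"delta_pos":[0,0,0],"turn":0},
    {"claw":40,"delta_pos":[0,0,0],"turn":0},
    {"claw":40,"delta_pos":[0,0,-35],"turn":0},
    {"claw":40,"delta_pos":[0,0,-35],"turn":0},
    {"claw":40,"delta_pos":[0,0,-35],"turn":0},
    {"claw":40,"delta_pos":[40,0,0],"turn":0},
    {"claw":40,"delta_pos":[40,0,0],"turn":0}
  ]
}}

```text
clock: 42.3
eef_pos: [466.9, 153.9, 339.9]
tcp_rot: [3.139, 0.007, 3.119]
contact_force: [-0.9, -0.0, -1.0]
opening: 0.466
grasp_force: 0.0
```

Request:
{"name": "step_arm", "arguments": {
  "motion": [
    {"claw":40,"delta_pos":[0,35,-20],"turn":0},
    {"claw":40,"delta_pos":[0,35,-20],"turn":0},
    {"claw":40,"delta_pos":[0,35,0],"turn":0},
    {"claw":40,"delta_pos":[0,0,0],"turn":0},
    {"claw":40,"delta_pos":[0,0,0],"turn":0}
  ]
}}

```text
clock: 42.72
eef_pos: [467.4, 260.0, 377.7]
tcp_rot: [3.141, 0.002, 3.123]
contact_force: [1.1, -1.3, 0.6]
opening: 0.471
grasp_force: 0.0
```

Run:
```python
from h import *
np.set_printoptions(precision=1,suppress=True)
d=snap('wrist','w16'); e=snap('side','s16'); f=snap('scene','c16')
for im,n in ((d,'w'),(e,'s'),(f,'c')):
    print(n,'expect ring',np.round(proj(im,(627.4-160,150.5+3.2,190)),1),'knob',np.round(proj(im,(542.4,152.2,254)),1))
o=np.zeros((600,800,3),np.uint8); o[:384,:512]=d['img']; o[:280,512:]=cv2.resize(e['img'][110:250,175:319],(288,280)); o[290:590,512:]=cv2.resize(f['img'][170:320,215:359],(288,300)); cv2.imwrite('pics/v16.png',o[:,:,::-1])
```

```text
w expect ring [162.4 168.6] knob [151.3 252.5]
s expect ring [226.7 152.9] knob [249.1 131.9]
c expect ring [291.3 210.6] knob [274.1 208.4]
```

View pics/v16.png

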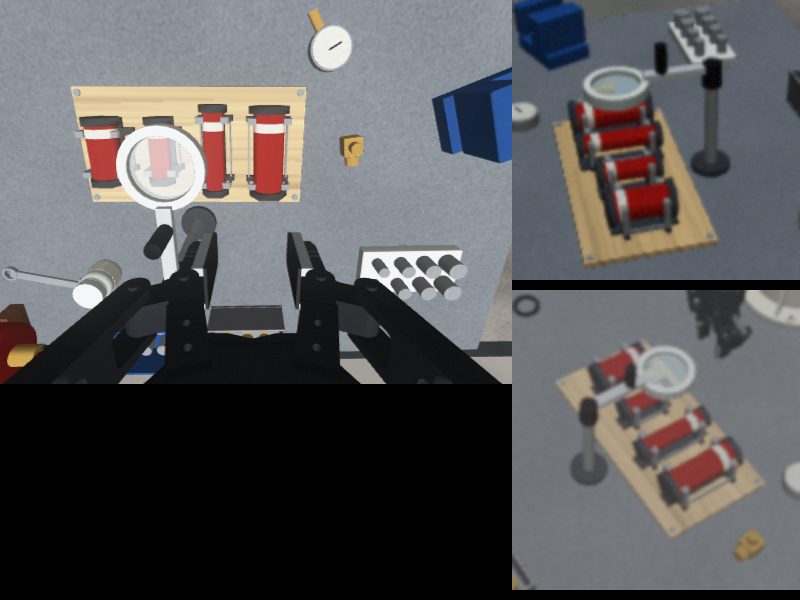

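The ring shows at (161,168) against an expected (162,169), so it hangs centred over the board. All four cartridges are home and the gripper is clear.

```bash
python3 -c "
from rig import *
print(sign_off())"
```

```text
the job is handed in; nothing more can be done
None
```

All four cartridges are pressed home in their matching cradles and the lamp's ring is back centred over the board; the job is handed in at about 43 s of the 208 s allowed, with no verdict returned.

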